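# Rotate the medicine stock on the clinic shelf

### The job

Rotate the stock on the low pine shelf: slide every old carton, without lifting any, off the shelf's far edge so that it drops into the grey box below, and stand all the small amber bottles upright on the shelf, leaving both thermometers lying on the shelf and everything else on the table where it is. When the cartons are all in the box and the bottles all on the shelf, sign it off: press the knob of the record-card punch fully down and let it spring back up.

Things in the scene. Friction and masses are not known exactly. Their poses are not given: they have to be found in the camera images.
- shelf: Low free-standing pine shelf, fixed. Origin on the work surface under its middle; x (depth) points to the far side where the box is, y along its length, z up. Flat board 160 mm deep (x -80..80 mm), its top 120 mm above the origin, board 18 mm thick; between two end cheeks 12 mm thick whose inner faces are at y = -192 and +192 mm and whose tops are 145 mm above the work surface. Both long edges are open, with no lip.
- discard_box: Grey open plastic box, fixed on the work surface right under the far edge of the shelf board, its near wall tucked about 10 mm under the board. Outside 140 mm (x) x 390 mm (y) x 85 mm high, walls and floor 5 mm. Origin under its centre.
- carton0_center (a point): Old medicine carton, white paper and card with a printed band, lying flat on the shelf board (may be absent): 60 mm (its x) x 40 mm (its y) x 24 mm high, about 35 g. The point is its centre.
- carton1_center (a point): Old medicine carton, white paper and card with a printed band, lying flat on the shelf board (may be absent): 60 mm (its x) x 40 mm (its y) x 24 mm high, about 35 g. The point is its centre.
- carton2_center (a point): Old medicine carton, white paper and card with a printed band, lying flat on the shelf board (may be absent): 60 mm (its x) x 40 mm (its y) x 24 mm high, about 35 g. The point is its centre.
- carton3_center (a point): Old medicine carton, white paper and card with a printed band, lying flat on the shelf board (may be absent): 60 mm (its x) x 40 mm (its y) x 24 mm high, about 35 g. The point is its centre.
- bottle0_center (a point): Small new amber glass bottle with a white clip-on cap, standing on the work surface to the left of the shelf (may be absent). Glass body diameter 40 mm, straight for its lowest 44 mm; 62 mm high in all; cap diameter 29 mm with a small clip tab; about 90 g. The point is on its axis 30 mm above its underside; z is its upright axis.
- bottle1_center (a point): Small new amber glass bottle with a white clip-on cap, standing on the work surface to the left of the shelf (may be absent). Glass body diameter 40 mm, straight for its lowest 44 mm; 62 mm high in all; cap diameter 29 mm with a small clip tab; about 90 g. The point is on its axis 30 mm above its underside; z is its upright axis.
- bottle2_center (a point): Small new amber glass bottle with a white clip-on cap, standing on the work surface to the left of the shelf (may be absent). Glass body diameter 40 mm, straight for its lowest 44 mm; 62 mm high in all; cap diameter 29 mm with a small clip tab; about 90 g. The point is on its axis 30 mm above its underside; z is its upright axis.
- digital_thermometer_center (a point): White plastic digital thermometer lying on the shelf among the cartons, roughly across its depth: 130 mm (its x) x 20 mm x 11 mm high; it stays. The point is at its middle, 5.5 mm up.
- glass_thermometer_center (a point): Glass thermometer in an open-topped blue plastic case lying on the shelf among the cartons, roughly across its depth: 128 mm (its x) x 20 mm x 14 mm high; it stays. The point is at its middle, 7 mm up.
- punch_knob (a joint): Stroke of the record-card punch's knob, m: 0 is up, 0.018 is fully down at its stop. A spring pushes it back up: 2 N at the top, about 8.5 N fully down.
- punch_knob_top (a point): Middle of the top of the punch's round black plastic knob (42 mm wide, flat 32 mm top), 105 mm above the work surface when up. It stands on a grey bench punch with a card in its slot, base 110 x 70 mm, fixed at the right of the shelf; the knob is pressed straight down.
- spoon_mark (a point): Stainless steel spoon, 150 mm long, lying flat left of the box; to be left alone. The point is 10 mm up from its underside, on its axis or at its origin.
- mug_mark (a point): White ceramic mug, 80 mm wide, 85 mm high, behind the punch; to be left alone. The point is 10 mm up from its underside, on its axis or at its origin.
- jar_mark (a point): Clear glass jar with white cap, 70 mm wide, 90 mm high; to be left alone. The point is 10 mm up from its underside, on its axis or at its origin.
- tape_mark (a point): Roll of tape lying flat, 76 mm wide, 24 mm high; to be left alone. The point is 10 mm up from its underside, on its axis or at its origin.
Not all that is in view belongs to the job. What is shaped like the part that bears punch_knob but yellow is not meant.

How it is judged:
By the outcome, as a careful person would: the job done as asked, in the order asked, and still so for the second after the job is handed in, with the robot touching nothing.
Of carton0, carton1, carton2, carton3 only 3 to 4 are there at a start; the rules pass over those that are not, and their reading is None.
Of bottle0, bottle1, bottle2 only 2 to 3 are there at a start; the rules pass over those that are not, and their reading is None.
At some moment in a run one of carton0, carton1, carton2, carton3 may be knocked a few centimetres aside while the robot is not near it.
It also fails if it takes over 210 s, if anything falls off the work surface, if the arm or the gripper's body presses on something with over 40 N, if the wrist force passes 120 N, or if a joint passes its speed limit or range.

### The arm

A 7-joint arm with a two-finger parallel gripper is mounted at the origin on the work surface. World frame = base frame: x ahead of the robot, y to its left, z up, the work surface at z = 0. Lengths are in m, angles in rad, forces in N, time in s.
With the tool pointing down it reaches from about 0.425 to 0.875 m from the base axis. Payload 8.4 kg.
Tool frame: the origin (TCP) lies at the very end of the fingers, on their centre line; the grasp point (between the pads) lies 19 mm behind it (hold_point_z is the distance from the TCP to the grasp point, in m); z points along the fingers, y is the direction in which the jaws open and shut (so a half turn about z gives the same grasp; the last joint's range is limited). The gripper opens to 87 mm and grips with 3 to 60 N. Pads are 19 mm wide; open, the fingers measure 117 mm over their backs; the gripper's body (75 mm by 190 mm) begins 51 mm behind the grasp point.
Start: joints at [1.224, 0.333, 0.04, 1.465, -0.013, 1.343, -0.059], TCP at [0.159, -0.63, 0.223] pointing down, gripper open.
Joint ranges: [-2.58, 2.58], [-0.38, 2.09], [-1.3, 1.39], [0.25, 2.4], [-1.5, 4.64], [0.08, 2.09], [-2.65, 2.65]. Speed limits (rad/s): [2.22, 2.22, 2.79, 2.79, 3.14, 3.14, 3.14].

### API

Orientations are given as a 3x3 rotation matrix whose columns are the frame's x, y, z axes.
In Python, from bench import * gives the robot as it stands.
- The arm moves only by the tool drive_tool, never from a script. Its argument "rows" is a list of rows, each a list of 7 numbers: the closure, from -1 (fully open) to 1 (shut), so that 0 is half open, then the shift along the tool's x, y, z in mm, then the turn, a rotation vector about the tool's x, y, z in degrees. A call has exactly 8 rows; each row shifts and turns the commanded pose from where the row before left it, along the tool's axes as they then stand; what a row does not reach is not made up. A row lasts 1/12 s, in which the tool goes at most 41.7 mm and 7.16 degrees, less where a joint would pass 70% of its speed; a pose out of reach is approached as far as the arm can. A call is refused whole if a number of a shift passes 41.7 or a number of a turn 7.16, either way. A call with a gripper value outside its range is refused whole. The fingers move at their own pace and stop on an object; the grip force is fixed at half the most. Time passes only in rows, so rows that do not move let the fingers close, or fill a call up. It gives the time, the measured TCP pose, the force and the opening at its end, in the units of the state.
- sense(): the state, without advancing time (a new reading comes with each control period).
- camera(name): name is "side" or "top"; returns the picture (384x512x3 uint8, red, green, blue); there is no depth.
- camera_params(name): a dict with "vfov" (degrees; the focal length in pixels is half the picture's height over the tangent of half this angle, whatever the lens; pixels are square), "cx", "cy" (the principal point, pixels), "dist" ([k1, k2, p1, p2, k3] as OpenCV has them; the pictures are not rectified), "xyz" and "rotation" of the camera in the world. Camera axes: x right, y up, looking along -z (the intrinsics and any distortion apply to the point x, -y, -z); pixel columns grow to the right and rows downward; lengths in m; the calibration is good to about 2 mm. A picture is of the moment at which its call begins. camera_params takes no time and is no camera call.
- hand_in(): hands the job in, once; it reports no verdict.
Trained networks look in the newest picture that a camera, given by its name, has taken for a name from the list of things; names that differ only in an ending like _2 or _b are one class to them, and where a whole thing is asked for, a point or a joint stands for the part that bears it (a point fixed in the world has none). Each returns a list of dicts, best first, with "confidence" (0 to 1); they miss things now and then, are a little off and sometimes report something else, mostly with a low value. They report only what shows in the picture. A call takes as long as a camera call. They do not tell look-alikes from the thing itself.
- masks_of(camera, query): "mask" (384x512 bool, what is visible of it) and "bbox" ([left, top, right, bottom] in pixels, round what is visible of it).
The state is a dict: "time_s": time; "joints": joint angles; "joint_velocities": joint speeds; "tau": joint torques, N m; "eef_pos": TCP position; "tcp_rot": TCP orientation; "force": force on the tool from outside, world axes, zero at the start; "torque": the same for the moment, N m; "width": finger opening in m.
Only numpy, scipy, OpenCV 4.12 (cv2) and the standard library are available. Lean on these libraries where they do the work, as an engineer would, in place of code of your own. Each camera call takes 0.05 s, during which the arm holds its last target.

## Working session

There is one attempt and no reset: what is moved stays moved. The work goes in short steps, Python scripts to look and compute and a tool call to move; the robot and the scene stay as the last step left them, time stands still between calls to the robot, and variables do not carry over. Pictures are saved under pics/ and viewed, and the job is handed in when it is done.

Besides the shell and the picture viewer there is one more tool, called after "Request:" as name(argument=value, ...), one argument or row to a line, values as JSON. drive_tool: Moves the arm, as the interface text tells. Its arguments: {"type":"object","properties":{"rows":{"type":"array","items":{"type":"array","items":{"type":"number"}}}},"required":["rows"]}

```bash
ls; mkdir -p pics
python3 - <<'E'
from bench import *
import cv2
s=sense(); print(s['time_s'],s['eef_pos'],s['tcp_rot'],s['force'],s['width'])
for n in ['side','top']:
    im=camera(n); cv2.imwrite(f'pics/{n}0.png',cv2.resize(im[:,:,::-1],(800,600),interpolation=cv2.INTER_CUBIC)); print(n,camera_params(n))
E
```

```text
pics
0.0 [ 0.15925189 -0.62972475  0.22168387] [[ 9.69466353e-01  2.45223801e-01 -5.26160267e-04]
 [ 2.45224318e-01 -9.69465269e-01  1.45786416e-03]
 [-1.52591113e-04 -1.54237755e-03 -9.99998799e-01]] [-0.57948127  0.24927337 -0.5627878 ] 0.08680812958747543
side {'vfov': 42.09088637752471, 'cx': 257.1981350944285, 'cy': 200.49928503805734, 'dist': array([-0.09910432,  0.        ,  0.        ,  0.        ,  0.        ]), 'xyz': array([ 1.14601783, -1.00872676,  1.08326084]), 'rotation': array([[ 0.82153982, -0.37996609,  0.42508598],
       [ 0.56998854,  0.52953875, -0.62825295],
       [ 0.01361532,  0.75842896,  0.65161349]])}
top {'vfov': 56.11846463964184, 'cx': 251.94893798642465, 'cy': 189.69837486561934, 'dist': array([-0.07265443,  0.        ,  0.        ,  0.        ,  0.        ]), 'xyz': array([ 0.44360628, -0.07181046,  1.09047296]), 'rotation': array([[ 2.27308984e-04,  9.97012264e-01, -7.72430858e-02],
       [-9.99993492e-01, -5.15026042e-05, -3.60752331e-03],
       [-3.60072321e-03,  7.72434031e-02,  9.97005763e-01]])}
```

View pics/side0.png

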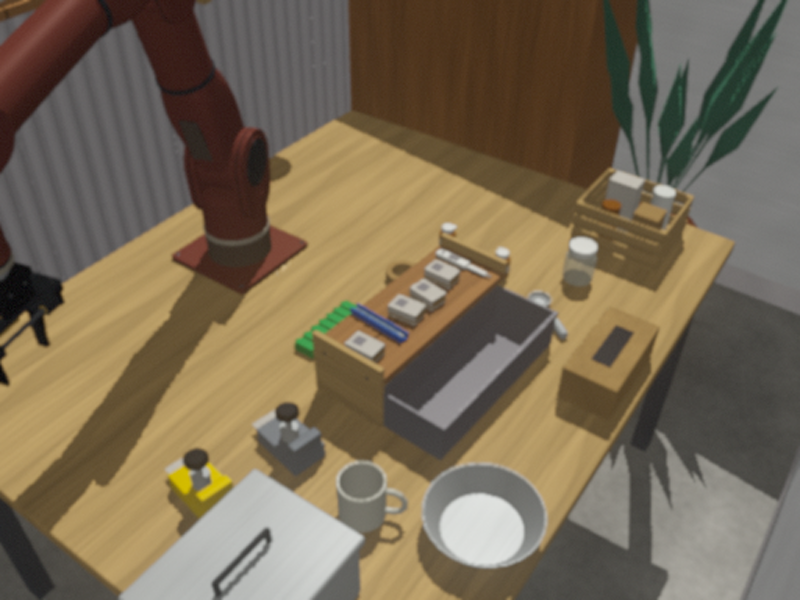

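View pics/top0.png

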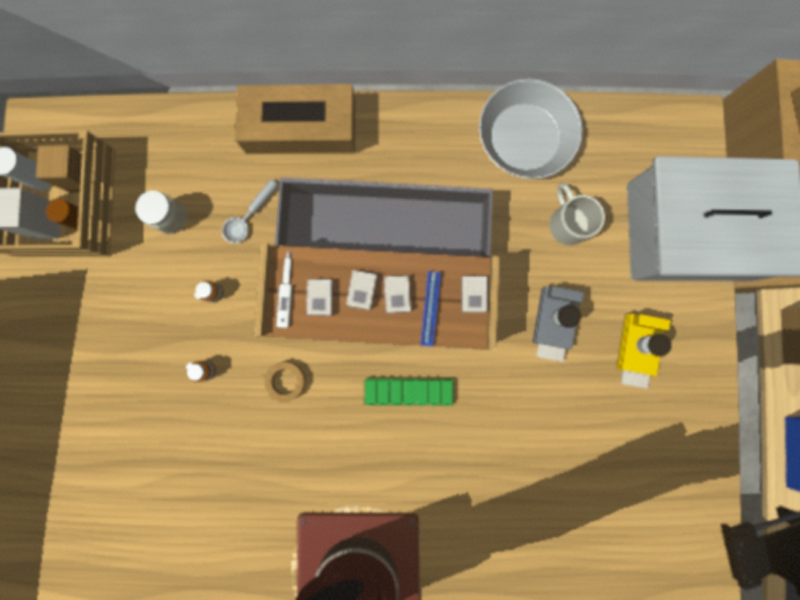

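```bash
cat > h.py <<'E'
from bench import *
import numpy as np, cv2
def cam(n):
    p=camera_params(n); f=192/np.tan(np.radians(p['vfov']/2))
    K=np.array([[f,0,p['cx']],[0,f,p['cy']],[0,0,1]]); return K,np.array(p['dist']),np.array(p['xyz']),np.array(p['rotation'])
def onz(n,uv,z):
    K,d,c,R=cam(n); q=cv2.undistortPoints(np.array(uv,float).reshape(-1,1,2),K,d)[:,0]
    v=np.c_[q[:,0],-q[:,1],-np.ones(len(q))]@R.T
    return c+v*((z-c[2])/v[:,2])[:,None]
def proj(n,P):
    K,d,c,R=cam(n); X=(np.atleast_2d(P)-c)@R*[1,-1,-1]
    return cv2.projectPoints(X,np.zeros(3),np.zeros(3),K,d)[0][:,0]
def tri(u1,u2):
    A=[];b=[]
    M=np.zeros((3,3));r=np.zeros(3)
    for n,uv in (('top',u1),('side',u2)):
        c=cam(n)[2]; v=onz(n,[uv],0)[0]-c; v/=np.linalg.norm(v); Q=np.eye(3)-np.outer(v,v); M+=Q; r+=Q@c
    return np.linalg.solve(M,r)
def show(n,name,pts=None,crop=None,sc=None):
    im=camera(n)[:,:,::-1].copy()
    if crop: 
        a,b,c,d=crop; im=im[b:d,a:c]
        s=min(800/(c-a),600/(d-b)); im=cv2.resize(im,None,fx=s,fy=s,interpolation=cv2.INTER_CUBIC)
    cv2.imwrite('pics/'+name,im)
E
python3 - <<'E'
from h import *
for n in ('top','side'):
    camera(n)
    for q in ['shelf','discard_box','carton0_center','bottle0_center','digital_thermometer_center','glass_thermometer_center','punch_knob_top','punch_knob']:
        for m in masks_of(n,q):
            ys,xs=np.nonzero(m['mask'])
            if len(xs)<3: continue
            r=cv2.minAreaRect(np.c_[xs,ys].astype(np.float32))
            print(n,q,round(m['confidence'],2),m['bbox'],len(xs),np.round([xs.mean(),ys.mean()],1),np.round(r[0],1),np.round(r[1],1),round(r[2],1))
E
```

```text
top shelf 0.81 [166.7, 157.6, 318.7, 222.5] 7134 [240.6 189.6] [241.4 188.8] [154.9  61.4] 3.0
top discard_box 0.68 [177.5, 113.2, 314.5, 164.7] 5793 [245.7 138.4] [245.7 138.3] [135.7  44. ] 3.2
top carton0_center 0.87 [199.5, 177.5, 214.1, 203.3] 346 [204.1 189.9] [204.5 190. ] [22. 15.] 90.0
top carton0_center 0.48 [169.9, 231.1, 196.8, 255.9] 333 [182.1 243. ] [182.5 243. ] [24. 25.] 90.0
top bottle0_center 0.53 [118.9, 231.1, 138.6, 248.3] 226 [128.5 237.4] [128.4 237.6] [14.3 17.8] 78.7
top digital_thermometer_center 0.65 [175.2, 161.9, 188.3, 212.5] 271 [182.3 189.6] [182.6 185.5] [ 7.7 47.2] 4.4
top digital_thermometer_center 0.54 [248.2, 174.3, 262.9, 198.2] 372 [252.9 187.5] [253.  187.5] [23. 16.] 90.0
top glass_thermometer_center 0.6 [267.2, 175.3, 283.2, 220.2] 393 [274.4 196.7] [274.1 197.2] [ 9.1 47.3] 6.9
top glass_thermometer_center 0.59 [361.2, 195.3, 374.5, 212.5] 186 [364.1 201.7] [364. 202.] [14. 14.] 90.0
top punch_knob_top 0.73 [358.9, 194.9, 370.4, 208.4] 180 [363.8 202. ] [364. 202.] [14. 14.] 90.0
top punch_knob_top 0.7 [415.8, 213.9, 429.2, 228.4] 166 [422.
[... 783 characters left out ...]
320.8, 160.3, 324.8, 167.7] 53 [321.8 161.8] [322.4 161.9] [9.7 6.3] 29.7
side glass_thermometer_center 0.74 [225.8, 196.1, 263.0, 219.3] 341 [243.1 206.9] [243.1 206.9] [38.5 10.4] 29.7
side glass_thermometer_center 0.45 [357.2, 152.5, 380.0, 184.6] 578 [370.8 167.2] [370.8 167.4] [20.4 31.6] 4.8
side punch_knob_top 0.61 [115.1, 287.1, 133.3, 303.6] 224 [125.2 294.3] [125.1 293.6] [15.8 16.4] 33.7
side punch_knob_top 0.52 [175.3, 259.2, 191.4, 274.4] 157 [183.3 264.6] [183.1 264. ] [13.4 13.4] 36.9
side punch_knob 0.7 [117.0, 286.5, 135.2, 306.0] 241 [124.8 294.5] [124.6 293.6] [16.9 16.9] 29.7
side punch_knob 0.5 [177.7, 258.0, 194.0, 275.0] 170 [183.3 264.5] [183.1 264. ] [14.6 14. ] 39.8
```

Run:
```python
from h import *
show('top','topc.png',crop=(100,90,460,270))
show('side','sidec.png',crop=(150,130,370,300))
```

```text
(no output)
```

View pics/topc.png

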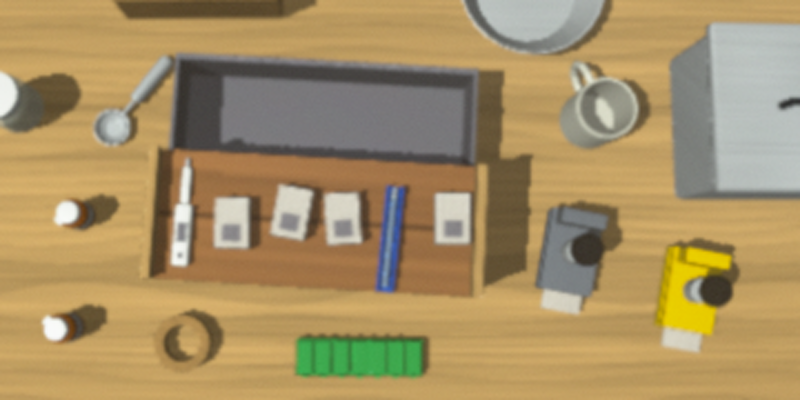

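View pics/sidec.png

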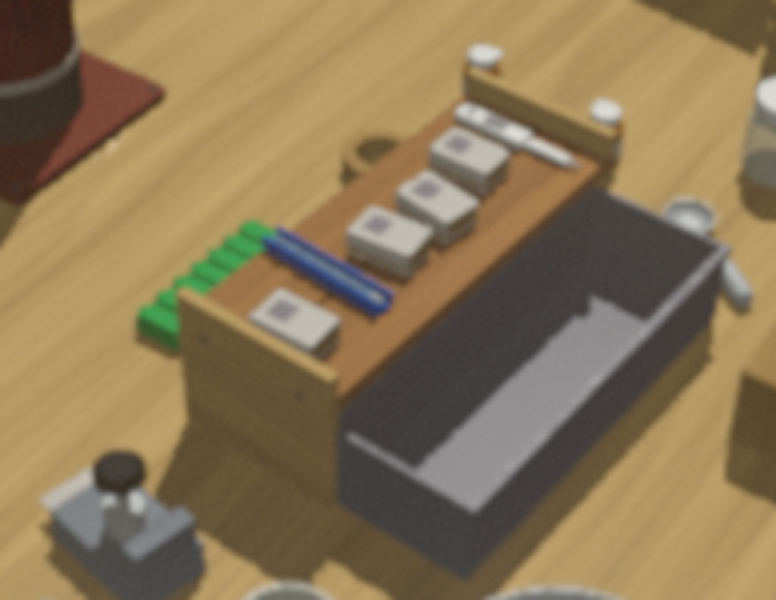

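```bash
cat >> h.py <<'E'
def shelfpose():
    return np.load('shelf.npy')  # x,y,yaw
def S2W(p):
    x,y,a=shelfpose(); p=np.atleast_2d(p).astype(float); c,s=np.cos(a),np.sin(a)
    return np.c_[x+c*p[:,0]-s*p[:,1], y+s*p[:,0]+c*p[:,1], p[:,2]]
def W2S(p):
    x,y,a=shelfpose(); p=np.atleast_2d(p).astype(float); c,s=np.cos(a),np.sin(a); d=p[:,:2]-[x,y]
    return np.c_[c*d[:,0]+s*d[:,1], -s*d[:,0]+c*d[:,1], p[:,2]]
def cr(u,v,c=(100,90,2.2222)): return (u/c[2]+c[0]-.3,v/c[2]+c[1]-.3)
E
python3 - <<'E'
from h import *
from scipy.optimize import least_squares
L=np.array([[-80,204,145],[80,204,145],[80,-204,145],[-80,-204,145]])/1000
uvT=np.array([cr(142,278),cr(150,148),cr(487,163),cr(480,293)])
c2=(150,130,776/220)
# side: right cheek outer near (180,293), far(337,380) ; left cheek far-> (620,148)?, 
uvS=np.array([cr(337,381,c2),cr(181,294,c2)]); LS=L[[2,3]]
def f(p):
    np.save('shelf.npy',p); return np.r_[(proj('top',S2W(L))-uvT).ravel(),(proj('side',S2W(LS))-uvS).ravel()]
r=least_squares(f,[.62,-.05,0]); f(r.x); print(r.x,np.degrees(r.x[2]),np.round(r.fun,1))
def tw(u,v,z): return onz('top',[cr(u,v)],z)[0]
for n,(u,v,z) in dict(bA=(69,213,.062),bB=(57,327,.062),knob=(585,249,.105),yel=(714,290,.105)).items(): print(n,np.round(tw(u,v,z),3))
print('knob tri',tri(cr(585,249),cr(119,469,c2)), 'botA tri',tri(cr(69,213),cr(605,111,c2)),'botB',tri(cr(57,327),cr(485,55,c2)))
for n,(u,v,z) in dict(c0=(232,219,.144),c1=(292,209,.144),c2=(343,215,.144),c3=(453,215,.144),dig0=(187,160,.131),dig1=(180,265,.131),gl0=(396,186,.134),gl1=(387,290,.134)).items():
    w=tw(u,v,z);print(n,np.round(w,3),np.round(W2S(w)[0],3))
for n,(u,v) in dict(tapeL=(155,342),spoon=(113,127),jar=(5,100),greenL=(297,357)).items(): print(n,np.round(tw(u,v,.02),3))
E
```

```text
[ 0.52071367 -0.03953263 -0.04133799] -2.36849249605186 [-1.3  0.5 -1.2 -1.1  0.2 -1.7  1.7  0.3 -0.6 -0.5 -1.2 -0.6]
bA [0.535 0.283 0.062]
bB [0.388 0.295 0.062]
knob [ 0.487 -0.374  0.105]
yel [ 0.435 -0.536  0.105]
knob tri [ 0.48663703 -0.37755922  0.09432873] botA tri [0.53664826 0.28554219 0.05547213] botB [0.38813075 0.29785554 0.05591349]
c0 [0.521 0.058 0.144] [-0.004  0.097  0.144]
c1 [ 0.533 -0.013  0.144] [0.011 0.027 0.144]
c2 [ 0.526 -0.074  0.144] [ 0.006 -0.034  0.144]
c3 [ 0.526 -0.205  0.144] [ 0.012 -0.165  0.144]
dig0 [0.594 0.115 0.131] [0.067 0.158 0.131]
dig1 [0.466 0.122 0.131] [-0.061  0.159  0.131]
gl0 [ 0.561 -0.138  0.134] [ 0.045 -0.096  0.134]
gl1 [ 0.437 -0.126  0.134] [-0.08  -0.09   0.134]
tapeL [0.366 0.177 0.02 ]
spoon [0.657 0.24  0.02 ]
jar [0.696 0.392 0.02 ]
greenL [ 0.347 -0.013  0.02 ]
```

```bash
cat >> h.py <<'E'
def overlay(n,name,crop,lines=[],pts=[],raw=None):
    im=(camera(n) if raw is None else raw)[:,:,::-1]
    a,b,c,d=crop; s=min(800/(c-a),600/(d-b)); im=cv2.resize(im[b:d,a:c],None,fx=s,fy=s,interpolation=cv2.INTER_CUBIC)
    T=lambda P:np.round(((proj(n,P)-[a,b]+.5)*s-.5)*16).astype(int)
    for P in lines: cv2.polylines(im,[T(P)],False,(0,255,0),1,cv2.LINE_AA,4)
    for P in pts: cv2.circle(im,tuple(T(P)[0]),32,(255,0,255),-1,cv2.LINE_AA,4)
    cv2.imwrite('pics/'+name,im)
def box(cx,cy,yaw,lx,ly,z):
    c,s=np.cos(yaw),np.sin(yaw); return np.array([[cx+c*a*lx/2-s*b*ly/2,cy+s*a*lx/2+c*b*ly/2,z] for a,b in ((1,1),(1,-1),(-1,-1),(-1,1),(1,1))])
def shelflines(): return [S2W(box(0,0,0,.16,.384,.12)),S2W(box(0,.198,0,.16,.012,.145)),S2W(box(0,-.198,0,.16,.012,.145))]
E
python3 - <<'E'
from h import *
cs=[(-.004,.097,0),(.011,.027,-.1),(.006,-.034,.05),(.012,-.165,0)]
ln=shelflines()+[S2W(box(x,y,a,.06,.04,.144)) for x,y,a in cs]+[S2W(box(.003,.158,0,.13,.02,.131)),S2W(box(-.017,-.093,-.04,.128,.02,.134))]
pts=[[.535,.283,.062],[.388,.295,.062],[.487,-.374,.105]]
overlay('top','ov1.png',(115,140,375,260),ln,pts)
overlay('side','ov2.png',(150,130,370,300),ln,pts)
E
```

```text
(no output)
```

View pics/ov1.png

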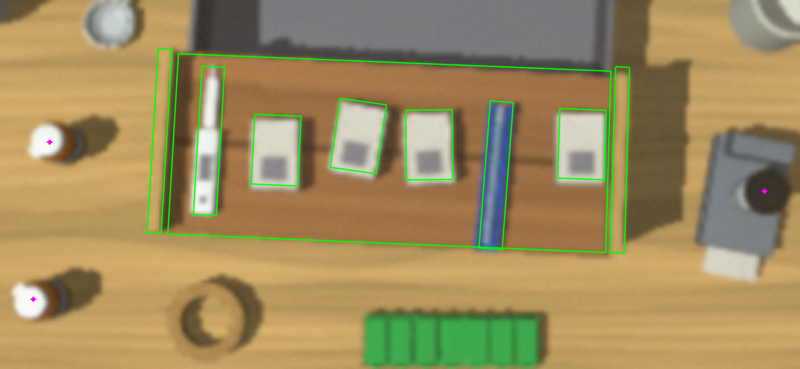

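View pics/ov2.png

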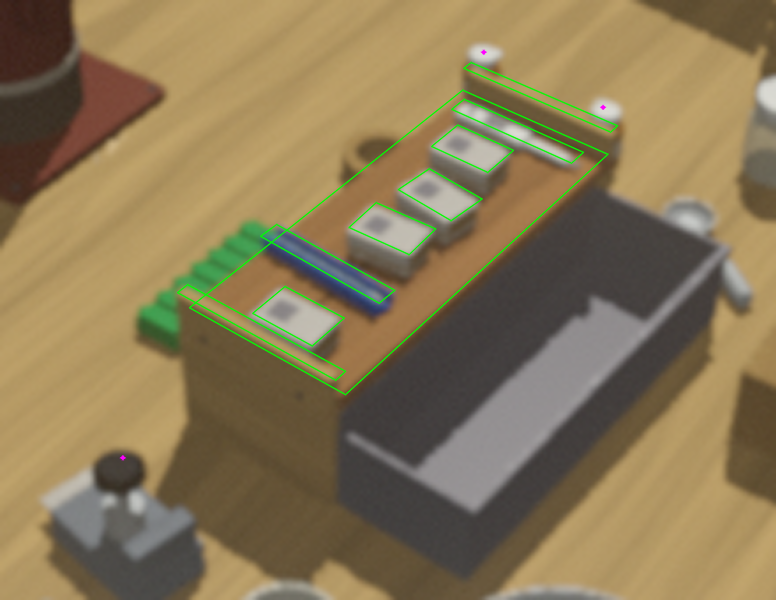

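```bash
cat >> h.py <<'E'
def delta(*Ps):
    s=sense(); R=np.array(s['tcp_rot']); p=np.array(s['eef_pos'])
    print('t',round(s['time_s'],2),'p',np.round(p,4),'sh',np.round(W2S(p)[0],4),'yaw',round(np.degrees(np.arctan2(R[1,0],R[0,0])),2),'z',np.round(R[:,2],3),'F',np.round(s['force'],1),'w',round(s['width'],4))
    for P in Ps:
        P=np.array(P); print('d mm',np.round(R.T@(P-p)*1000,1),'->',np.round(P,4)); p=P
E
python3 -c "
from h import *
delta(S2W([-.055,-.163,.18])[0])"
```

```text
t 1.2 p [ 0.1594 -0.6301  0.2225] sh [-0.3366 -0.605   0.2225] yaw 14.2 z [-0.  0. -1.] F [ 0.3  0.5 -0.8] w 0.0867
d mm [ 395.9 -343.4   42.5] -> [ 0.459  -0.2001  0.18  ]
```

Request:
drive_tool(
  rows=[
    [1,0,0,0,0,0,5.5],
    [1,0,0,0,0,0,5.5],
    [1,0,0,0,0,0,5.5],
    [1,0,0,0,0,0,0],
    [1,0,0,0,0,0,0],
    [1,0,0,0,0,0,0],
    [1,0,0,0,0,0,0],
    [1,0,0,0,0,0,0],
  ],
)

```text
time_s: 1.87
eef_pos: [0.1594, -0.6301, 0.2225]
tcp_rot: [[0.999, -0.039, 0.0], [-0.039, -0.999, 0.0], [0.0, -0.0, -1.0]]
force: [-0.2, 0.2, 0.5]
width: 0.0416
```

```bash
python3 -c "
from h import *
delta(S2W([-.055,-.163,.18])[0],S2W([-.055,-.163,.128])[0])"
```

```text
t 1.87 p [ 0.1594 -0.6301  0.2225] sh [-0.3366 -0.605   0.2225] yaw -2.22 z [ 0.  0. -1.] F [-0.2  0.2  0.5] w 0.0416
d mm [ 282.8 -441.3   42.6] -> [ 0.459  -0.2001  0.18  ]
d mm [-0.  0. 52.] -> [ 0.459  -0.2001  0.128 ]
```

Request:
drive_tool(
  rows=[
    [1,20,-31.5,0,0,0,0],
    [1,20,-31.5,0,0,0,0],
    [1,20,-31.5,0,0,0,0],
    [1,20,-31.5,0,0,0,0],
    [1,20,-31.5,0,0,0,0],
    [1,20,-31.5,0,0,0,0],
    [1,20,-31.5,0,0,0,0],
    [1,20,-31.5,0,0,0,0],
  ],
)

```text
time_s: 2.53
eef_pos: [0.3301, -0.3832, 0.2228]
tcp_rot: [[0.999, -0.039, 0.0], [-0.039, -0.999, -0.001], [0.0, 0.001, -1.0]]
force: [1.3, -0.0, -0.3]
width: 0.0007
```

Request:
drive_tool(
  rows=[
    [1,20,-31.5,5,0,0,0],
    [1,20,-31.5,5,0,0,0],
    [1,20,-31.5,6,0,0,0],
    [1,20,-31.5,6,0,0,0],
    [1,20,-31.5,6,0,0,0],
    [1,22,-31.5,6,0,0,0],
    [1,0,0,8,0,0,0],
    [1,0,0,0,0,0,0],
  ],
)

```text
time_s: 3.2
eef_pos: [0.4593, -0.1985, 0.1793]
tcp_rot: [[0.999, -0.035, -0.001], [-0.035, -0.999, 0.001], [-0.001, -0.001, -1.0]]
force: [-0.9, -1.0, -0.5]
width: 0.0004
```

```bash
python3 -c "
from h import *
delta(S2W([-.055,-.163,.128])[0],S2W([.085,-.163,.128])[0])
im=camera('top');cv2.imwrite('pics/t1.png',cv2.resize(im[130:260,120:380,::-1],(800,400),interpolation=cv2.INTER_CUBIC))
im=camera('side');cv2.imwrite('pics/s1.png',cv2.resize(im[110:320,130:390,::-1],(743,600),interpolation=cv2.INTER_CUBIC))
"
```

```text
t 3.2 p [ 0.4593 -0.1985  0.1793] sh [-0.0548 -0.1614  0.1793] yaw -1.99 z [-0.001  0.001 -1.   ] F [-0.9 -1.  -0.5] w 0.0004
d mm [-0.2  1.6 51.3] -> [ 0.459  -0.2001  0.128 ]
d mm [140.    0.9  -0.2] -> [ 0.5989 -0.2059  0.128 ]
```

View pics/t1.png

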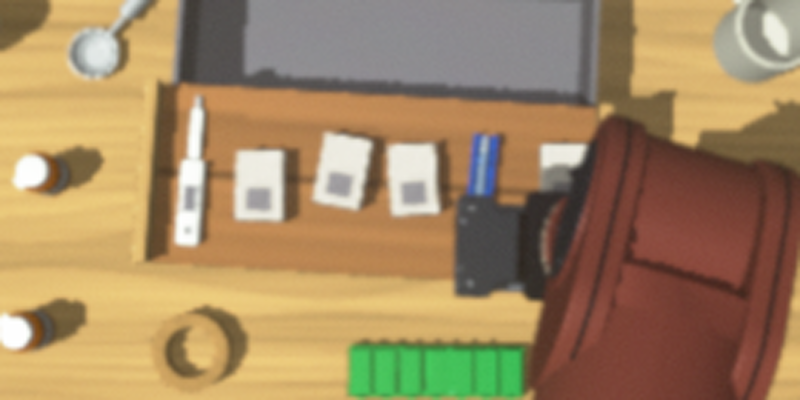

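View pics/s1.png

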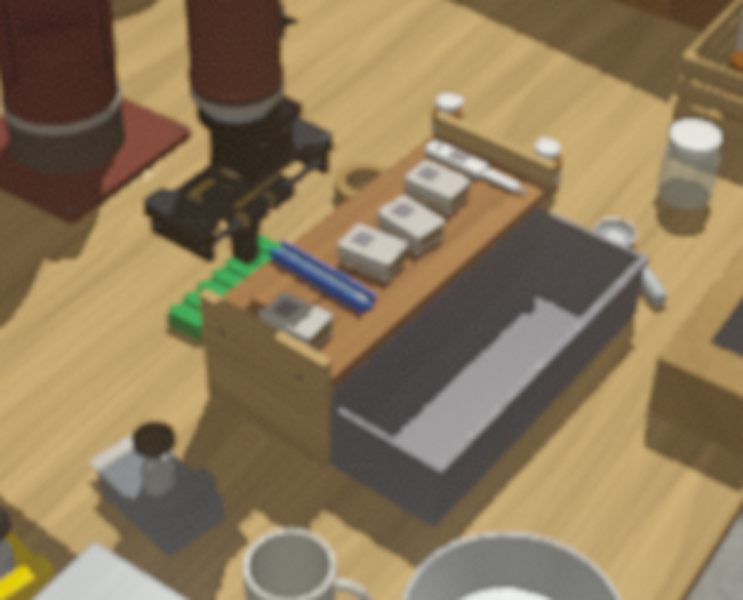

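Request:
drive_tool(
  rows=[
    [1,0,1.6,20,0,0,0],
    [1,0,0,20,0,0,0],
    [1,0,0,11,0,0,0],
    [1,0,0,0,0,0,0],
    [1,10,0,0,0,0,0],
    [1,10,0,0,0,0,0],
    [1,10,0,0,0,0,0],
    [1,10,0,0,0,0,0],
  ],
)

```text
time_s: 3.97
eef_pos: [0.5007, -0.2043, 0.1306]
tcp_rot: [[0.999, -0.04, 0.002], [-0.04, -0.999, -0.001], [0.002, 0.0, -1.0]]
force: [-0.8, -0.1, 0.5]
width: 0.0004
```

```bash
python3 -c "
from h import *
delta(S2W([.085,-.163,.128])[0])
"
```

```text
t 3.97 p [ 0.5007 -0.2043  0.1306] sh [-0.0132 -0.1655  0.1306] yaw -2.3 z [ 0.002 -0.001 -1.   ] F [-0.8 -0.1  0.5] w 0.0004
d mm [98.2 -2.3  2.7] -> [ 0.5989 -0.2059  0.128 ]
```

Request:
drive_tool(
  rows=[
    [1,10,-1,0,0,0,0],
    [1,10,0,0,0,0,0],
    [1,10,0,0,0,0,0],
    [1,10,0,0,0,0,0],
    [1,8,0,0,0,0,0],
    [1,8,0,0,0,0,0],
    [1,8,0,0,0,0,0],
    [1,8,0,0,0,0,0],
  ],
)

```text
time_s: 4.63
eef_pos: [0.5716, -0.206, 0.1296]
tcp_rot: [[0.999, -0.04, 0.0], [-0.04, -0.999, -0.0], [0.0, 0.0, -1.0]]
force: [-0.2, 0.3, -0.3]
width: 0.0004
```

Request:
drive_tool(
  rows=[
    [1,7,0,0,0,0,0],
    [1,7,0,0,0,0,0],
    [1,6,0,0,0,0,0],
    [1,5,0,0,0,0,0],
    [1,0,0,0,0,0,0],
    [1,0,0,-30,0,0,0],
    [1,-20,0,-30,0,0,0],
    [1,-30,0,0,0,0,0],
  ],
)

```text
time_s: 5.3
eef_pos: [0.5493, -0.2048, 0.1949]
tcp_rot: [[0.999, -0.039, 0.008], [-0.039, -0.999, -0.002], [0.008, 0.001, -1.0]]
force: [-0.6, -0.8, 1.0]
width: 0.0007
```

```bash
cat >> h.py <<'E'
def pair(tag):
    im=camera('top');cv2.imwrite(f'pics/t{tag}.png',cv2.resize(im[110:260,120:380,::-1],(800,462),interpolation=cv2.INTER_CUBIC))
    im=camera('side');cv2.imwrite(f'pics/s{tag}.png',cv2.resize(im[110:320,130:390,::-1],(743,600),interpolation=cv2.INTER_CUBIC))
E
python3 -c "
from h import *
pair(2)
delta(S2W([-.055,-.034,.19])[0])
"
```

```text
t 5.4 p [ 0.5432 -0.2057  0.1911] sh [ 0.0293 -0.1651  0.1911] yaw -2.4 z [ 0.    -0.002 -1.   ] F [-0.5 -0.5  0.2] w 0.0006
d mm [ -84.4 -131.1    0.8] -> [ 0.4644 -0.0712  0.19  ]
```

View pics/t2.png

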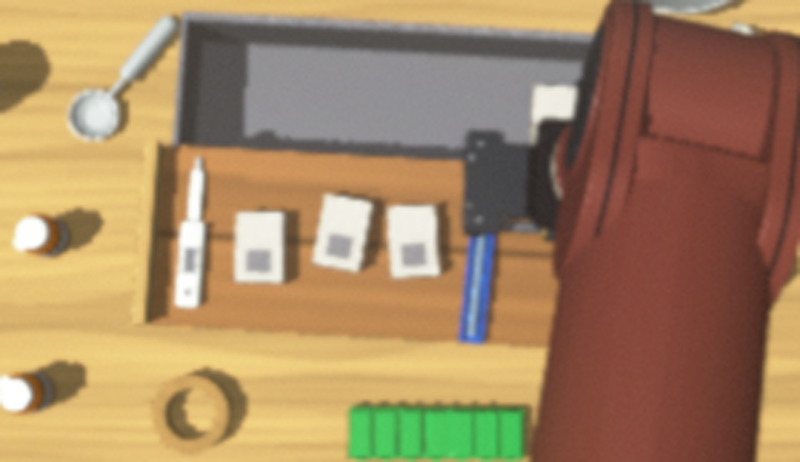

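View pics/s2.png

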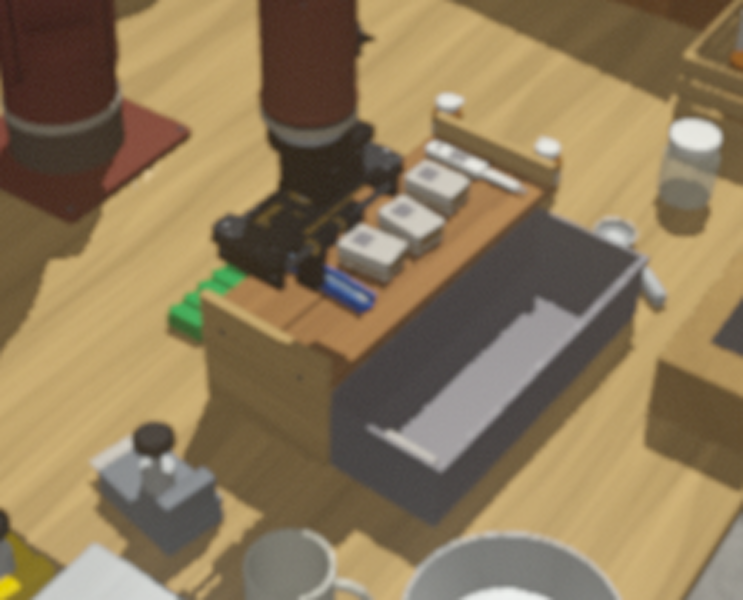

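c3 is in the box (top ~ (553,108), side ~ (405,445)). Next, c2.

Request:
drive_tool(
  rows=[
    [1,-20,-32,0,0,0,0],
    [1,-22,-33,0,0,0,0],
    [1,-21,-33,0,0,0,0],
    [1,-21,-33,0,0,0,0],
    [1,0,0,0,0,0,0],
    [1,0,0,21,0,0,0],
    [1,0,0,21,0,0,0],
    [1,0,0,20,0,0,0],
  ],
)

```text
time_s: 6.07
eef_pos: [0.4673, -0.0706, 0.1271]
tcp_rot: [[0.999, -0.04, 0.001], [-0.04, -0.999, -0.001], [0.001, 0.001, -1.0]]
force: [-0.7, -0.1, 0.2]
width: 0.0007
```

```bash
python3 -c "
from h import *
pair(3)
delta(S2W([.085,-.034,.128])[0])
"
```

```text
t 6.17 p [ 0.4651 -0.0704  0.1249] sh [-0.0543 -0.0331  0.1249] yaw -2.29 z [-0.005  0.001 -1.   ] F [-1.2 -0.4 -0.5] w 0.0006
d mm [139.3   1.1  -3.8] -> [ 0.6042 -0.077   0.128 ]
```

View pics/s3.png

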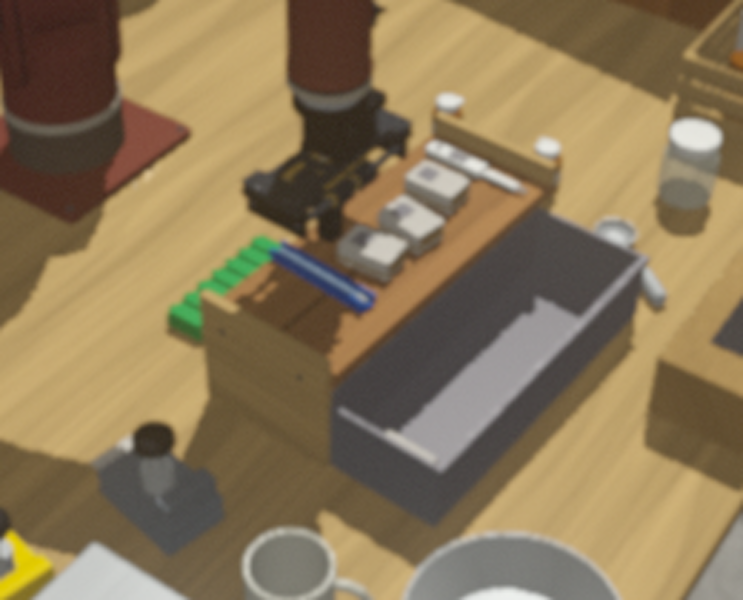

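Finger stands behind c2 on the near part of the board, clear. Raise 3 mm and push.

Request:
drive_tool(
  rows=[
    [1,10,1,-3,0,0,0],
    [1,10,0,0,0,0,0],
    [1,10,0,0,0,0,0],
    [1,10,0,0,0,0,0],
    [1,10,0,0,0,0,0],
    [1,10,0,0,0,0,0],
    [1,10,0,0,0,0,0],
    [1,10,0,0,0,0,0],
  ],
)

```text
time_s: 6.83
eef_pos: [0.5481, -0.0749, 0.1305]
tcp_rot: [[0.999, -0.04, -0.0], [-0.04, -0.999, 0.0], [-0.0, -0.0, -1.0]]
force: [0.6, -0.7, 0.5]
width: 0.0006
```

Request:
drive_tool(
  rows=[
    [1,10,0,0,0,0,0],
    [1,8,0,0,0,0,0],
    [1,8,0,0,0,0,0],
    [1,8,0,0,0,0,0],
    [1,8,0,0,0,0,0],
    [1,7,0,0,0,0,0],
    [1,7,0,0,0,0,0],
    [1,5,0,0,0,0,0],
  ],
)

```text
time_s: 7.5
eef_pos: [0.6088, -0.0773, 0.1306]
tcp_rot: [[0.999, -0.04, 0.0], [-0.04, -0.999, 0.0], [0.0, -0.0, -1.0]]
force: [-0.3, 0.2, 0.4]
width: 0.0003
```

Request:
drive_tool(
  rows=[
    [1,0,0,-30,0,0,0],
    [1,-20,0,-30,0,0,0],
    [1,-30,-15,0,0,0,0],
    [1,-30,-15,0,0,0,0],
    [1,-30,-15,0,0,0,0],
    [1,-30,-16,0,0,0,0],
    [1,0,0,0,0,0,0],
    [1,0,0,0,0,0,0],
  ],
)

```text
time_s: 8.17
eef_pos: [0.4698, -0.0101, 0.1912]
tcp_rot: [[0.999, -0.039, 0.001], [-0.039, -0.999, -0.001], [0.001, 0.001, -1.0]]
force: [0.8, -0.3, 0.4]
width: 0.0007
```

```bash
python3 -c "
from h import *
pair(4)
delta(S2W([-.055,.025,.128])[0])
"
```

```text
t 8.27 p [ 0.4712 -0.0111  0.191 ] sh [-0.0506  0.0263  0.191 ] yaw -2.32 z [ 0.001 -0.    -1.   ] F [ 0.5  0.2 -0.1] w 0.0005
d mm [-4.5  1.3 63. ] -> [ 0.4668 -0.0123  0.128 ]
```

View pics/s4.png

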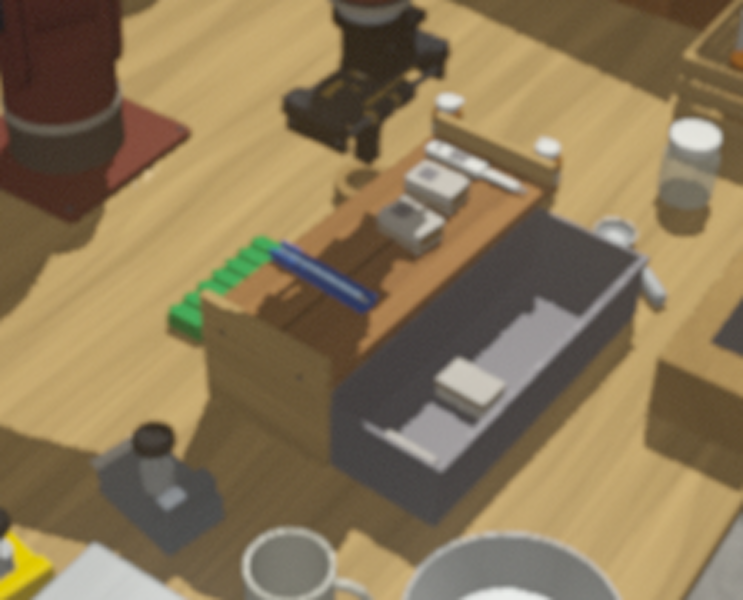

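View pics/t4.png

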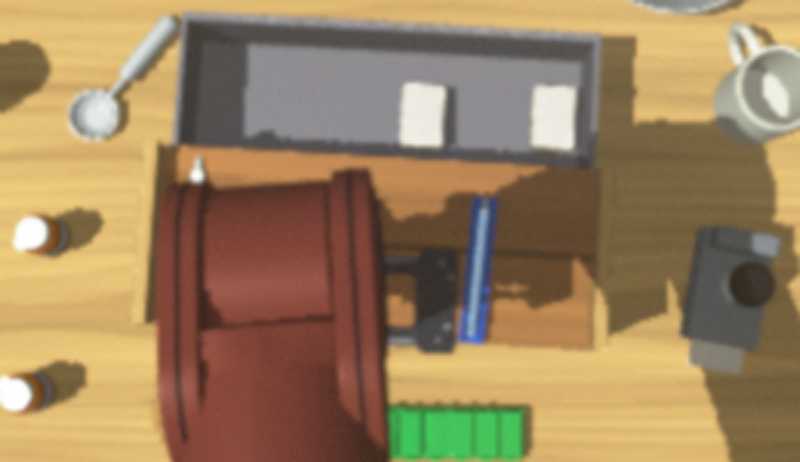

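Two cartons in the box; the two remaining (side (437,185), (411,222)) have not moved. Now c1 at shelf y 0.027.

Request:
drive_tool(
  rows=[
    [1,-4,0,22,0,0,0],
    [1,0,0,21,0,0,0],
    [1,0,0,18,0,0,0],
    [1,0,0,0,0,0,0],
    [1,10,0,0,0,0,0],
    [1,10,0,0,0,0,0],
    [1,10,0,0,0,0,0],
    [1,10,0,0,0,0,0],
  ],
)

```text
time_s: 8.93
eef_pos: [0.5088, -0.0124, 0.1306]
tcp_rot: [[0.999, -0.041, 0.002], [-0.041, -0.999, 0.0], [0.002, -0.0, -1.0]]
force: [-0.1, 0.6, 0.3]
width: 0.0005
```

Request:
drive_tool(
  rows=[
    [1,10,0,0,0,0,0],
    [1,10,0,0,0,0,0],
    [1,10,0,0,0,0,0],
    [1,10,0,0,0,0,0],
    [1,10,0,0,0,0,0],
    [1,8,0,0,0,0,0],
    [1,8,0,0,0,0,0],
    [1,8,0,0,0,0,0],
  ],
)

```text
time_s: 9.6
eef_pos: [0.5812, -0.0152, 0.1295]
tcp_rot: [[0.999, -0.04, -0.0], [-0.04, -0.999, 0.0], [-0.0, -0.0, -1.0]]
force: [-0.5, 0.2, 1.0]
width: 0.0005
```

Request:
drive_tool(
  rows=[
    [1,8,0,0,0,0,0],
    [1,7,0,0,0,0,0],
    [1,6,0,0,0,0,0],
    [1,5,0,0,0,0,0],
    [1,4,0,0,0,0,0],
    [1,0,0,0,0,0,0],
    [1,0,0,-30,0,0,0],
    [1,-20,0,-30,0,0,0],
  ],
)

```text
time_s: 10.27
eef_pos: [0.5908, -0.0158, 0.1884]
tcp_rot: [[0.999, -0.041, -0.003], [-0.041, -0.999, 0.001], [-0.003, -0.001, -1.0]]
force: [-0.9, -1.1, 1.0]
width: 0.0
```

Request:
drive_tool(
  rows=[
    [1,-30,-17,0,0,0,0],
    [1,-30,-17,0,0,0,0],
    [1,-30,-17,0,0,0,0],
    [1,-30,-17,0,0,0,0],
    [1,0,0,0,0,0,0],
    [1,0,0,0,0,0,0],
    [1,0,0,0,0,0,0],
    [1,0,0,0,0,0,0],
  ],
)

```text
time_s: 10.93
eef_pos: [0.4739, 0.0565, 0.1896]
tcp_rot: [[0.999, -0.041, 0.0], [-0.041, -0.999, 0.0], [0.0, -0.0, -1.0]]
force: [0.5, 0.2, -0.0]
width: 0.0006
```

```bash
python3 -c "
from h import *
pair(5)
delta(S2W([-.06,.097,.128])[0])
"
```

```text
t 11.03 p [0.4739 0.0566 0.1894] sh [-0.0508  0.0941  0.1894] yaw -2.37 z [-0.  0. -1.] F [-0.7 -0.2 -1. ] w 0.0006
d mm [-9.2 -2.9 61.4] -> [0.4648 0.0599 0.128 ]
```

View pics/s5.png

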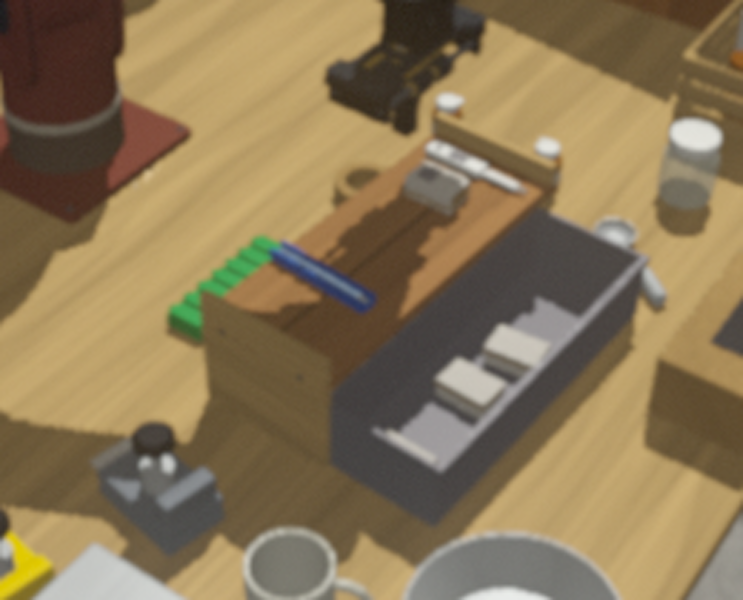

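View pics/t5.png

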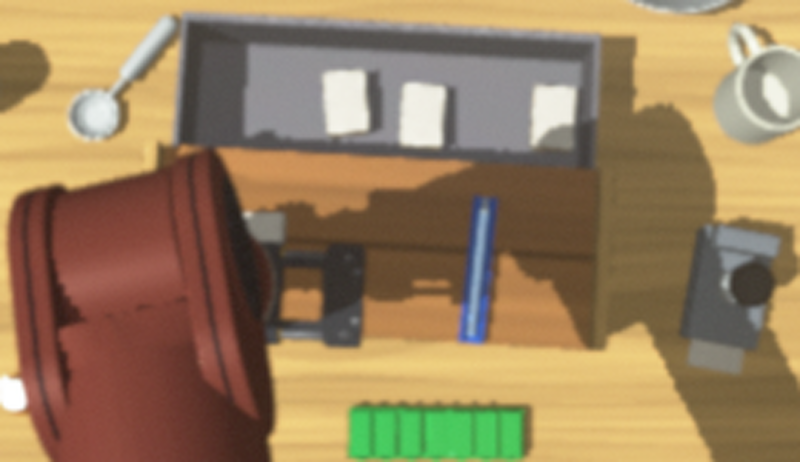

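Request:
drive_tool(
  rows=[
    [1,-9,-3,10,0,0,0],
    [1,0,0,25,0,0,0],
    [1,0,0,24,0,0,0],
    [1,0,0,0,0,0,0],
    [1,10,0,0,0,0,0],
    [1,10,0,0,0,0,0],
    [1,10,0,0,0,0,0],
    [1,10,0,0,0,0,0],
  ],
)

```text
time_s: 11.7
eef_pos: [0.5066, 0.0589, 0.1318]
tcp_rot: [[0.999, -0.041, 0.002], [-0.041, -0.999, 0.0], [0.002, -0.0, -1.0]]
force: [-0.4, 0.6, 0.8]
width: 0.0006
```

Request:
drive_tool(
  rows=[
    [1,10,0,0,0,0,0],
    [1,10,0,0,0,0,0],
    [1,10,0,0,0,0,0],
    [1,10,0,0,0,0,0],
    [1,10,0,0,0,0,0],
    [1,10,0,0,0,0,0],
    [1,8,0,0,0,0,0],
    [1,8,0,0,0,0,0],
  ],
)

```text
time_s: 12.37
eef_pos: [0.5812, 0.0559, 0.1305]
tcp_rot: [[0.999, -0.04, -0.0], [-0.04, -0.999, 0.0], [-0.0, -0.0, -1.0]]
force: [-0.2, 0.7, 0.4]
width: 0.0002
```

Request:
drive_tool(
  rows=[
    [1,8,0,0,0,0,0],
    [1,7,0,0,0,0,0],
    [1,6,0,0,0,0,0],
    [1,5,0,0,0,0,0],
    [1,4,0,0,0,0,0],
    [1,0,0,0,0,0,0],
    [1,0,0,-30,0,0,0],
    [1,-20,0,-30,0,0,0],
  ],
)

```text
time_s: 13.03
eef_pos: [0.5907, 0.0548, 0.1893]
tcp_rot: [[0.999, -0.041, -0.003], [-0.041, -0.999, 0.001], [-0.003, -0.001, -1.0]]
force: [-0.3, -0.3, 1.6]
width: 0.0004
```

```bash
python3 -c "
from h import *
pair(6)
delta([.535,.283,.12],[.535,.283,.012])
"
```

```text
t 13.13 p [0.591  0.0568 0.1957] sh [0.0662 0.0992 0.1957] yaw -2.24 z [ 0.006  0.    -1.   ] F [ 0.7  0.3 -0.4] w 0.0004
d mm [ -65.2 -223.8   75.4] -> [0.535 0.283 0.12 ]
d mm [-7.00e-01  1.00e-01  1.08e+02] -> [0.535 0.283 0.012]
```

View pics/s6.png

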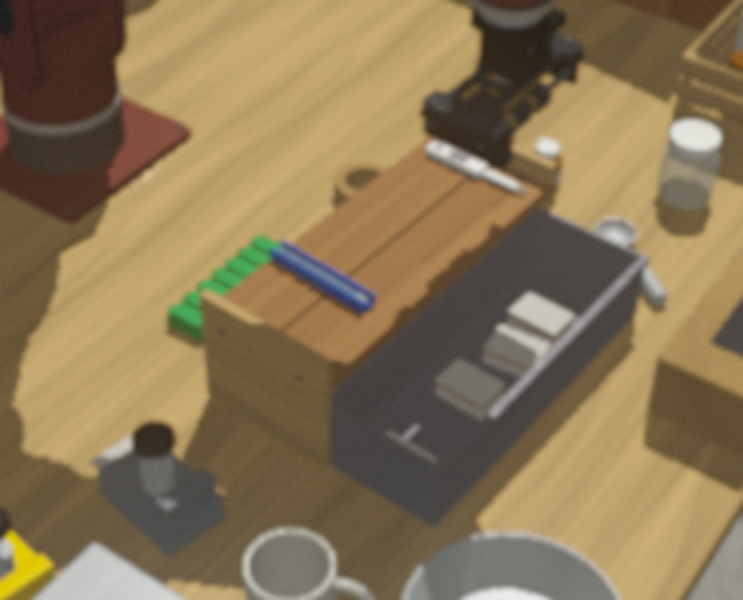

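View pics/t6.png

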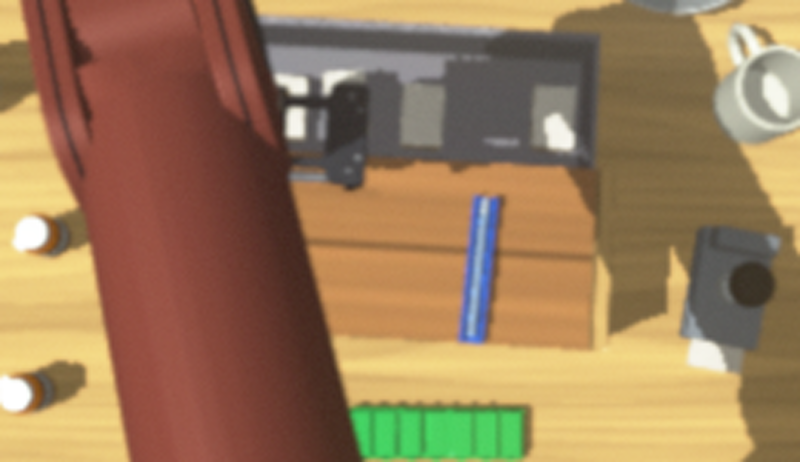

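Request:
drive_tool(
  rows=[
    [-1,-10.7,-37.4,0,0,0,0],
    [-1,-10.7,-37.4,0,0,0,0],
    [-1,-10.7,-37.4,0,0,0,0],
    [-1,-10.7,-37.4,0,0,0,0],
    [-1,-10.7,-37.4,0,0,0,0],
    [-1,-10.7,-37.4,0,0,0,0],
    [-1,0,0,20,0,0,0],
    [-1,0,0,20,0,0,0],
  ],
)

```text
time_s: 13.8
eef_pos: [0.534, 0.2864, 0.1511]
tcp_rot: [[0.999, -0.034, 0.002], [-0.034, -0.999, 0.002], [0.002, -0.002, -1.0]]
force: [0.7, -1.0, 0.1]
width: 0.0456
```

```bash
python3 -c "
from h import *
pair(7)
delta([.536,.284,.012])
im=camera('side');cv2.imwrite('pics/s7b.png',cv2.resize(im[50:260,230:490,::-1],(743,600),interpolation=cv2.INTER_CUBIC))
"
```

```text
t 13.9 p [0.5331 0.2816 0.1473] sh [-0.0009  0.3213  0.1473] yaw -2.23 z [-0.005 -0.003 -1.   ] F [-0.2 -0.5 -0.8] w 0.054
d mm [  3.4  -2.9 135.3] -> [0.536 0.284 0.012]
```

View pics/s7b.png

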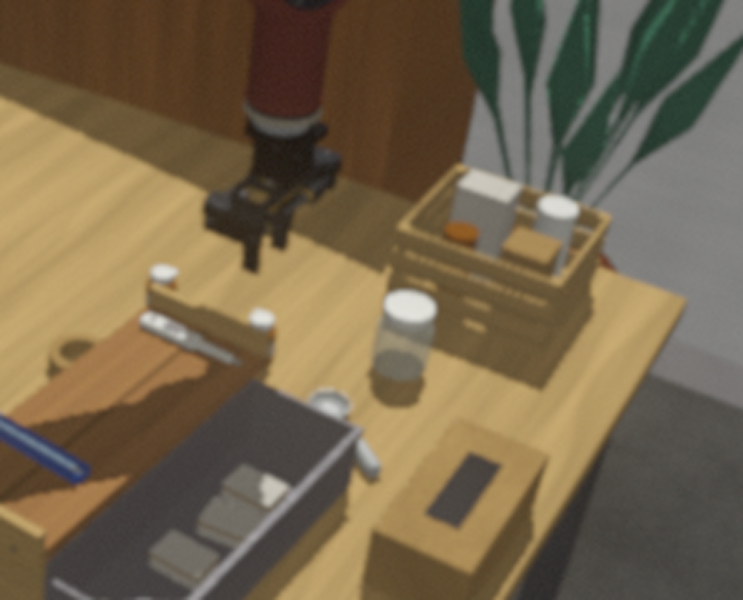

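View pics/t7.png

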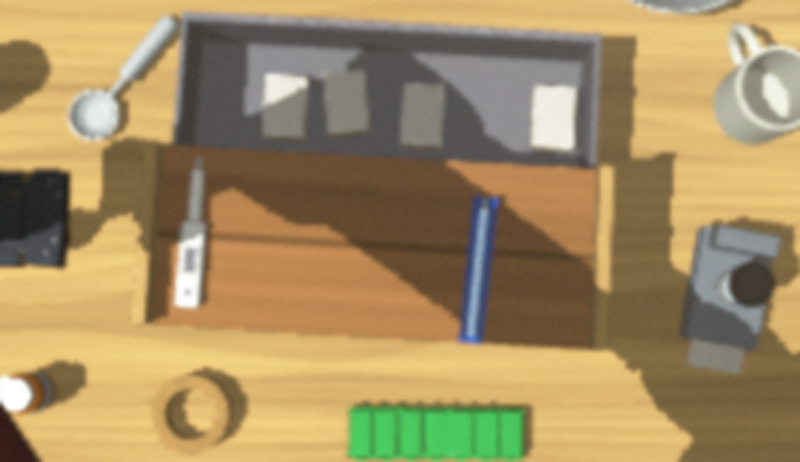

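Top view confirms all four cartons in the box ((285,105),(347,102),(423,113),(553,117)). Descend over bottle A.

Request:
drive_tool(
  rows=[
    [-1,2,0,0,0,0,0],
    [-1,0,0,0,0,0,0],
    [-1,0,0,0,0,0,0],
    [-1,0,0,0,0,0,0],
    [-1,0,0,15,0,0,0],
    [-1,0,0,15,0,0,0],
    [-1,0,0,15,0,0,0],
    [-1,0,0,15,0,0,0],
  ],
)

```text
time_s: 14.62
eef_pos: [0.5376, 0.2821, 0.0905]
tcp_rot: [[0.999, -0.041, 0.001], [-0.041, -0.999, 0.0], [0.001, -0.0, -1.0]]
force: [0.9, -0.2, 0.4]
width: 0.0869
```

```bash
python3 -c "
from h import *
im=camera('top');cv2.imwrite('pics/t8.png',cv2.resize(im[150:270,60:220,::-1],(800,600),interpolation=cv2.INTER_CUBIC))
im=camera('side');cv2.imwrite('pics/s8.png',cv2.resize(im[90:210,230:390,::-1],(800,600),interpolation=cv2.INTER_CUBIC))
delta([.536,.284,.012])
"
```

```text
t 14.72 p [0.5361 0.2812 0.0887] sh [0.0022 0.3211 0.0887] yaw -2.32 z [-0.003 -0.001 -1.   ] F [-0.7 -0.3 -0.7] w 0.087
d mm [-0.  -2.9 76.7] -> [0.536 0.284 0.012]
```

View pics/s8.png

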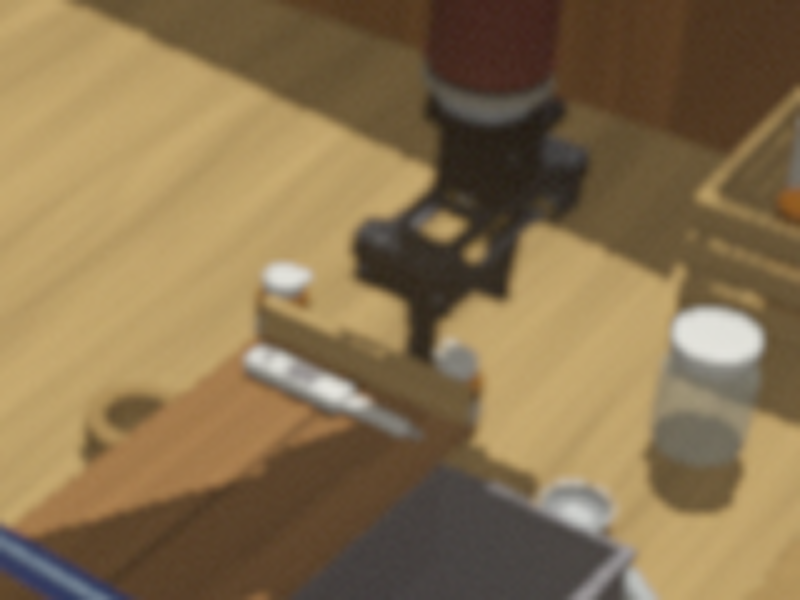

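View pics/t8.png

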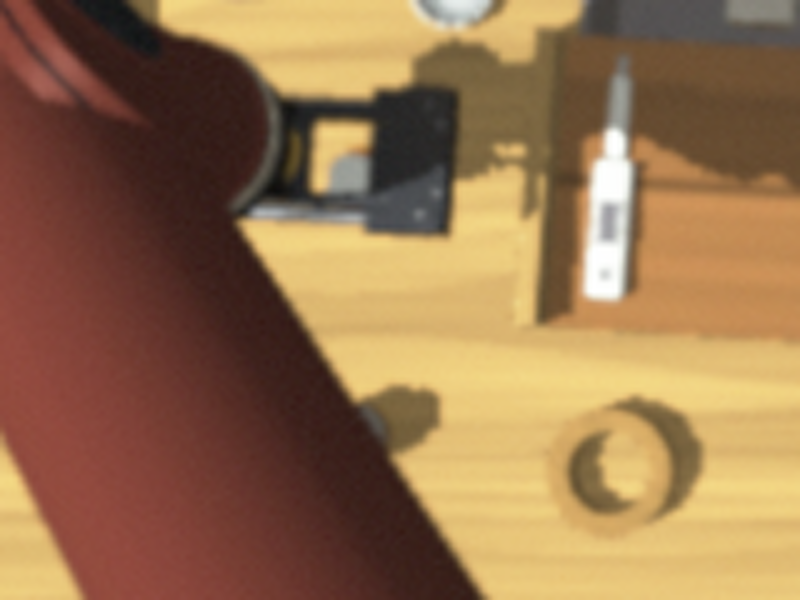

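```bash
python3 -c "
from h import *
P=[[.536,.281,.09],[.534,.231,.09],[.538,.331,.09],[.536,.284,.062],[.536,.284,0]]
print((proj('side',P)-[230,90])*5); print((proj('top',P)-[60,150])*5)
"
```

```text
[[455.56076133 318.48738978]
 [417.03656073 352.07976824]
 [492.66416389 286.13030979]
 [453.83561011 349.30273971]
 [445.57207972 419.71846886]]
[[340.02604821 172.1907187 ]
 [427.33856836 175.66400298]
 [253.44276231 168.74705798]
 [351.55609272 176.62890834]
 [385.68932207 185.65615573]]
```

Request:
drive_tool(
  rows=[
    [-1,0,-2,14,0,0,0],
    [-1,0,0,14,0,0,0],
    [-1,0,0,14,0,0,0],
    [-1,0,0,14,0,0,0],
    [-1,0,0,12,0,0,0],
    [-1,0,0,7,0,0,0],
    [-1,0,0,0,0,0,0],
    [-1,0,0,0,0,0,0],
  ],
)

```text
time_s: 15.38
eef_pos: [0.5371, 0.2842, 0.0152]
tcp_rot: [[0.999, -0.04, -0.001], [-0.04, -0.999, -0.0], [-0.001, 0.0, -1.0]]
force: [0.0, 0.4, 0.4]
width: 0.0869
```

Request:
drive_tool(
  rows=[
    [0.5,0,0,0,0,0,0],
    [0.5,0,0,0,0,0,0],
    [0.5,0,0,0,0,0,0],
    [0.5,0,0,0,0,0,0],
    [0.5,0,0,0,0,0,0],
    [0.5,0,0,0,0,0,0],
    [0.5,0,0,0,0,0,0],
    [0.5,0,0,0,0,0,0],
  ],
)

```text
time_s: 16.05
eef_pos: [0.5373, 0.2842, 0.0156]
tcp_rot: [[0.999, -0.04, 0.0], [-0.04, -0.999, 0.0], [0.0, -0.0, -1.0]]
force: [-0.2, 1.1, -0.4]
width: 0.0418
```

```bash
python3 -c "
from h import *
delta()
im=camera('side');cv2.imwrite('pics/s9.png',cv2.resize(im[90:210,230:390,::-1],(800,600),interpolation=cv2.INTER_CUBIC))
"
```

```text
t 16.05 p [0.5373 0.2842 0.0156] sh [0.0032 0.3242 0.0156] yaw -2.3 z [ 0.  0. -1.] F [-0.2  1.1 -0.4] w 0.0418
```

View pics/s9.png

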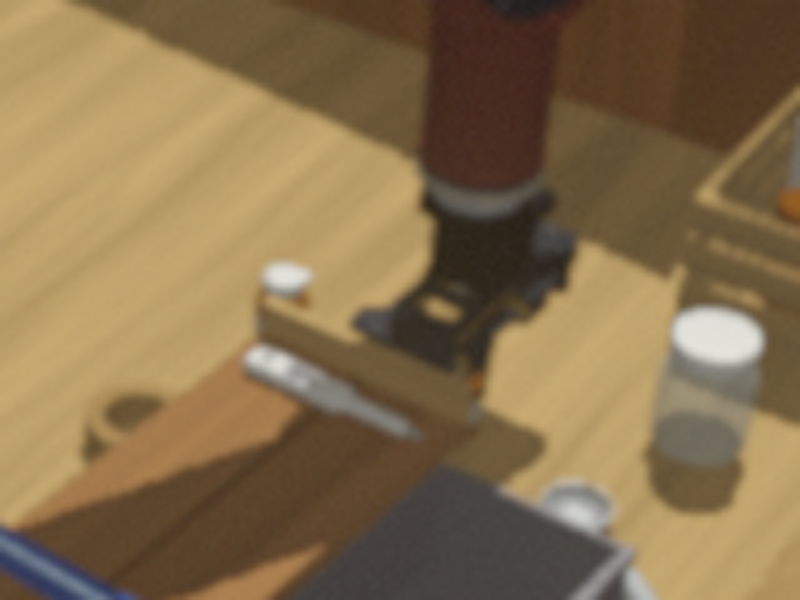

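Request:
drive_tool(
  rows=[
    [1,0,0,0,0,0,0],
    [1,0,0,0,0,0,0],
    [1,0,0,-10,0,0,0],
    [1,0,0,-25,0,0,0],
    [1,0,0,-35,0,0,0],
    [1,0,0,-35,0,0,0],
    [1,0,0,-35,0,0,0],
    [1,0,0,-35,0,0,0],
  ],
)

```text
time_s: 16.77
eef_pos: [0.5368, 0.2842, 0.193]
tcp_rot: [[0.999, -0.04, 0.0], [-0.04, -0.999, 0.0], [0.0, -0.0, -1.0]]
force: [1.1, -0.3, -0.7]
width: 0.0396
```

Request:
drive_tool(
  rows=[
    [1,0,0,-20,0,0,0],
    [1,0,0,0,0,0,0],
    [1,0,0,0,0,0,0],
    [1,0,0,0,0,0,0],
    [1,0,0,0,0,0,0],
    [1,0,0,0,0,0,0],
    [1,0,0,0,0,0,0],
    [1,0,0,0,0,0,0],
  ],
)

```text
time_s: 17.43
eef_pos: [0.537, 0.2841, 0.2099]
tcp_rot: [[0.999, -0.04, -0.001], [-0.04, -0.999, -0.0], [-0.001, 0.0, -1.0]]
force: [-0.8, -0.3, -0.5]
width: 0.0394
```

```bash
python3 -c "
from h import *
delta(S2W([0,-.02,.21])[0])
im=camera('side');cv2.imwrite('pics/s10.png',cv2.resize(im[60:210,210:410,::-1],(800,600),interpolation=cv2.INTER_CUBIC))
"
```

```text
t 17.43 p [0.537  0.2841 0.2099] sh [0.0029 0.324  0.2099] yaw -2.3 z [-0.001 -0.    -1.   ] F [-0.8 -0.3 -0.5] w 0.0394
d mm [ -3.3 344.   -0. ] -> [ 0.5199 -0.0595  0.21  ]
```

View pics/s10.png

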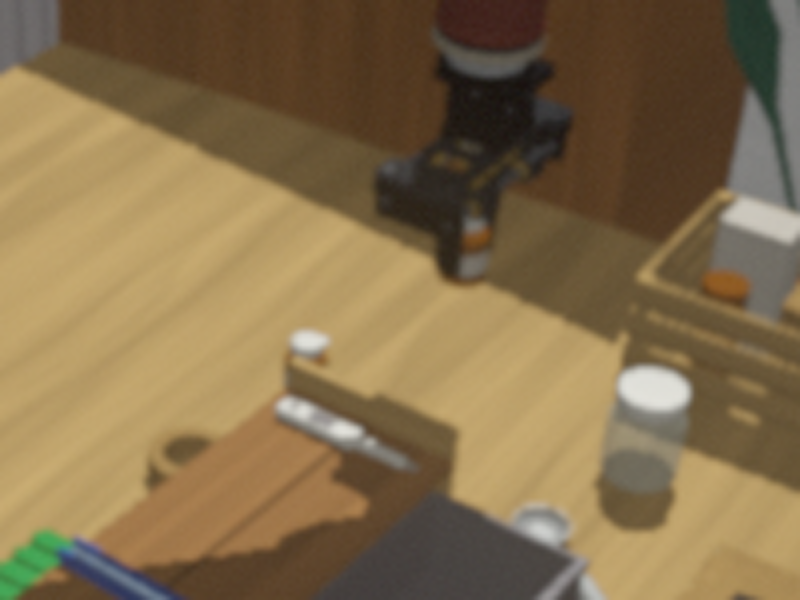

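Request:
drive_tool(
  rows=[
    [1,-1,30,0,0,0,0],
    [1,0,38,0,0,0,0],
    [1,0,38,0,0,0,0],
    [1,0,38,0,0,0,0],
    [1,0,38,0,0,0,0],
    [1,0,38,0,0,0,0],
    [1,0,38,0,0,0,0],
    [1,0,38,0,0,0,0],
  ],
)

```text
time_s: 18.15
eef_pos: [0.524, -0.0133, 0.2107]
tcp_rot: [[0.999, -0.04, 0.0], [-0.04, -0.999, -0.0], [0.0, 0.0, -1.0]]
force: [0.7, -0.1, -1.1]
width: 0.0393
```

Request:
drive_tool(
  rows=[
    [1,-1,30,0,0,0,0],
    [1,0,10,0,0,0,0],
    [1,0,0,0,0,0,0],
    [1,0,0,15,0,0,0],
    [1,0,0,15,0,0,0],
    [1,0,0,15,0,0,0],
    [1,0,0,15,0,0,0],
    [1,0,0,0,0,0,0],
  ],
)

```text
time_s: 18.82
eef_pos: [0.5202, -0.0494, 0.1478]
tcp_rot: [[0.999, -0.038, -0.004], [-0.038, -0.999, 0.001], [-0.004, -0.001, -1.0]]
force: [-1.7, 0.4, -1.2]
width: 0.0391
```

```bash
python3 -c "
from h import *
delta(S2W([0,-.012,.136])[0])
pair(11)
"
```

```text
t 18.82 p [ 0.5202 -0.0494  0.1478] sh [-1.000e-04 -9.900e-03  1.478e-01] yaw -2.18 z [-0.004  0.001 -1.   ] F [-1.7  0.4 -1.2] w 0.0391
d mm [ 0.1  2.1 11.8] -> [ 0.5202 -0.0515  0.136 ]
```

View pics/s11.png

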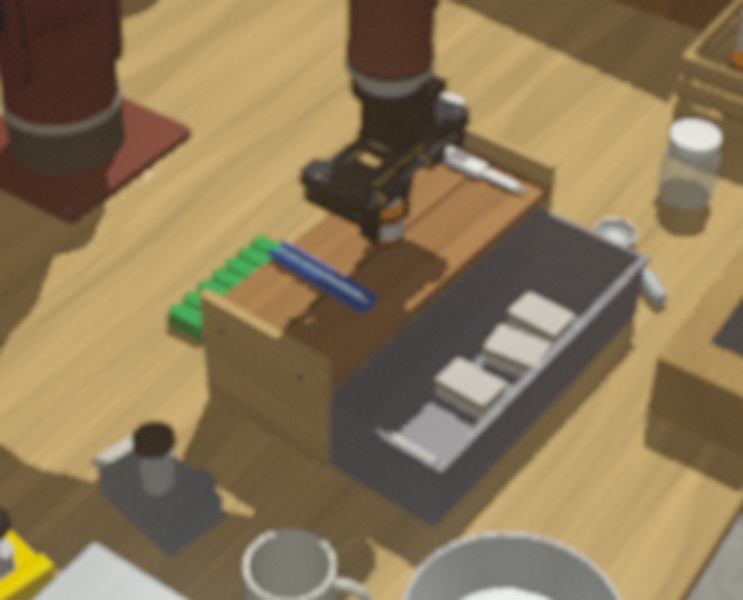

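Request:
drive_tool(
  rows=[
    [1,0,0,4,0,0,0],
    [1,0,0,3,0,0,0],
    [1,0,0,3,0,0,0],
    [1,0,0,2,0,0,0],
    [1,0,0,1,0,0,0],
    [1,0,0,0,0,0,0],
    [1,0,0,0,0,0,0],
    [1,0,0,0,0,0,0],
  ],
)

```text
time_s: 19.58
eef_pos: [0.5219, -0.0514, 0.1377]
tcp_rot: [[0.999, -0.04, 0.0], [-0.04, -0.999, 0.0], [0.0, -0.0, -1.0]]
force: [0.6, -0.8, -1.1]
width: 0.0396
```

Request:
drive_tool(
  rows=[
    [1,0,0,1,0,0,0],
    [1,0,0,0,0,0,0],
    [1,0,0,0,0,0,0],
    [1,0,0,0,0,0,0],
    [1,0,0,0,0,0,0],
    [1,0,0,0,0,0,0],
    [1,0,0,0,0,0,0],
    [1,0,0,0,0,0,0],
  ],
)

```text
time_s: 20.25
eef_pos: [0.5218, -0.0515, 0.1366]
tcp_rot: [[0.999, -0.04, 0.0], [-0.04, -0.999, -0.0], [0.0, 0.0, -1.0]]
force: [0.1, -0.2, -0.3]
width: 0.0391
```

Request:
drive_tool(
  rows=[
    [1,0,0,1,0,0,0],
    [1,0,0,0,0,0,0],
    [1,0,0,0,0,0,0],
    [1,0,0,0,0,0,0],
    [1,0,0,0,0,0,0],
    [1,0,0,0,0,0,0],
    [1,0,0,0,0,0,0],
    [1,0,0,0,0,0,0],
  ],
)

```text
time_s: 20.92
eef_pos: [0.5218, -0.0514, 0.1355]
tcp_rot: [[0.999, -0.04, -0.0], [-0.04, -0.999, 0.0], [-0.0, -0.0, -1.0]]
force: [0.5, 0.3, 0.1]
width: 0.0391
```

Request:
drive_tool(
  rows=[
    [0,0,0,0,0,0,0],
    [-0.2,0,0,0,0,0,0],
    [-0.3,0,0,0,0,0,0],
    [-0.3,0,0,0,0,0,0],
    [-0.3,0,0,0,0,0,0],
    [-0.3,0,0,0,0,0,0],
    [-0.3,0,0,0,0,0,0],
    [-0.3,0,0,0,0,0,0],
  ],
)

```text
time_s: 21.58
eef_pos: [0.5218, -0.0514, 0.1356]
tcp_rot: [[0.999, -0.04, 0.0], [-0.04, -0.999, 0.0], [0.0, -0.0, -1.0]]
force: [-0.6, 0.3, -1.1]
width: 0.0564
```

```bash
python3 -c "
from h import *
delta()
pair(12)
"
```

```text
t 21.58 p [ 0.5218 -0.0514  0.1356] sh [ 0.0016 -0.0118  0.1356] yaw -2.31 z [ 0.  0. -1.] F [-0.6  0.3 -1.1] w 0.0564
```

View pics/s12.png

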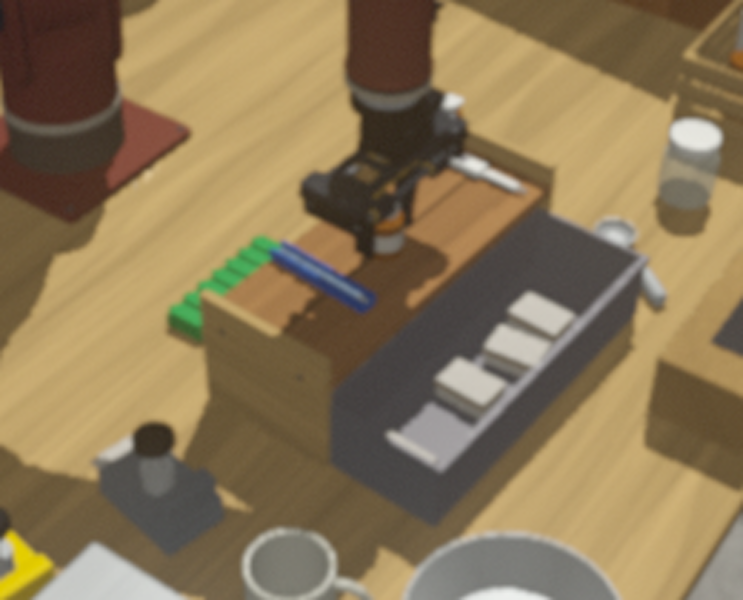

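Request:
drive_tool(
  rows=[
    [-0.3,0,0,-8,0,0,0],
    [-0.3,0,0,-15,0,0,0],
    [-0.3,0,0,-20,0,0,0],
    [-0.3,0,0,-20,0,0,0],
    [-0.3,0,0,-20,0,0,0],
    [-1,0,0,0,0,0,0],
    [-1,0,0,0,0,0,0],
    [-1,0,0,0,0,0,0],
  ],
)

```text
time_s: 22.35
eef_pos: [0.5215, -0.0514, 0.2184]
tcp_rot: [[0.999, -0.04, -0.0], [-0.04, -0.999, -0.0], [-0.0, 0.0, -1.0]]
force: [1.0, -0.0, -0.6]
width: 0.0694
```

```bash
python3 -c "
from h import *
delta([.389,.296,.218])
"
```

```text
t 22.35 p [ 0.5215 -0.0514  0.2184] sh [ 0.0013 -0.0118  0.2184] yaw -2.3 z [-0. -0. -1.] F [ 1.  -0.  -0.6] w 0.0694
d mm [-146.4 -341.8    0.4] -> [0.389 0.296 0.218]
```

Request:
drive_tool(
  rows=[
    [-1,-14.6,-34.2,0,0,0,0],
    [-1,-14.6,-34.2,0,0,0,0],
    [-1,-14.6,-34.2,0,0,0,0],
    [-1,-14.6,-34.2,0,0,0,0],
    [-1,-14.6,-34.2,0,0,0,0],
    [-1,-14.6,-34.2,0,0,0,0],
    [-1,-14.6,-34.2,0,0,0,0],
    [-1,-14.6,-34.2,0,0,0,0],
  ],
)

```text
time_s: 23.02
eef_pos: [0.4146, 0.2278, 0.2179]
tcp_rot: [[0.999, -0.04, -0.001], [-0.04, -0.999, -0.001], [-0.001, 0.001, -1.0]]
force: [0.3, 0.1, 0.4]
width: 0.0871
```

Request:
drive_tool(
  rows=[
    [-1,-14.6,-34.2,0,0,0,0],
    [-1,-14.6,-34.2,0,0,0,0],
    [-1,0,0,0,0,0,0],
    [-1,0,0,30,0,0,0],
    [-1,0,0,30,0,0,0],
    [-1,0,0,30,0,0,0],
    [-1,0,0,30,0,0,0],
    [-1,0,0,0,0,0,0],
  ],
)

```text
time_s: 23.68
eef_pos: [0.3863, 0.2934, 0.093]
tcp_rot: [[0.999, -0.04, -0.008], [-0.04, -0.999, -0.004], [-0.008, 0.005, -1.0]]
force: [-1.5, -0.9, 0.5]
width: 0.0868
```

```bash
python3 -c "
from h import *
delta([.389,.296,.015])
pair(13)
im=camera('side');cv2.imwrite('pics/s13b.png',cv2.resize(im[60:210,190:390,::-1],(800,600),interpolation=cv2.INTER_CUBIC))
p=sense()['eef_pos']
print((proj('side',[p,[.389,.296,.062]])-[190,60])*4)
"
```

```text
t 23.68 p [0.3863 0.2934 0.093 ] sh [-0.1481  0.3271  0.093 ] yaw -2.29 z [-0.008 -0.004 -1.   ] F [-1.5 -0.9  0.5] w 0.0868
d mm [ 3.2 -3.1 77.9] -> [0.389 0.296 0.015]
[[390.85417421 302.29376688]
 [387.73596935 337.0327977 ]]
```

View pics/s13b.png

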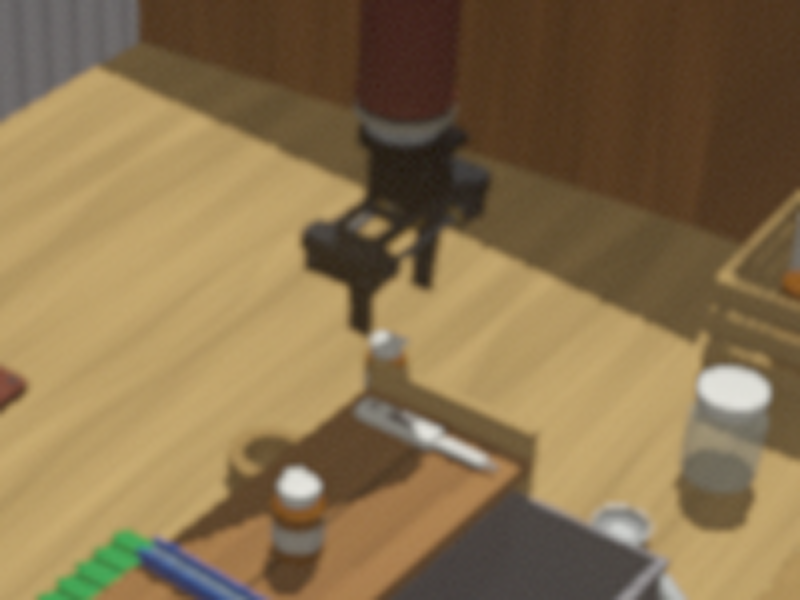

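View pics/t13.png

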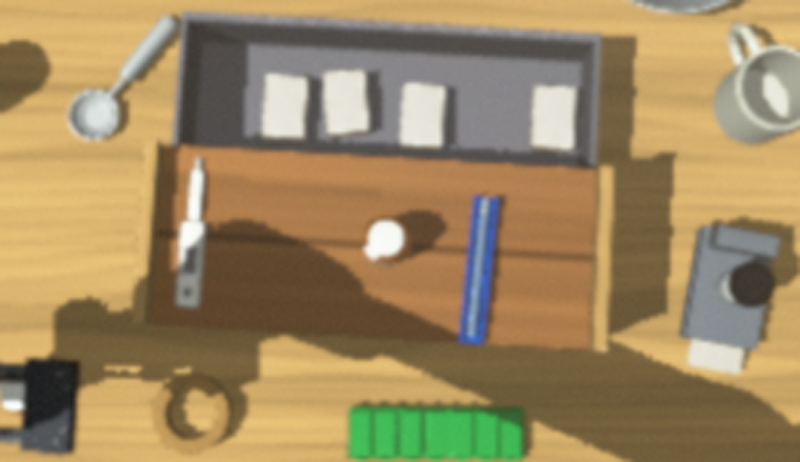

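Bottle A stands on the shelf (top (385,240)); the hand is centred over bottle B.

Request:
drive_tool(
  rows=[
    [-1,0,0,0,0,0,0],
    [-1,0,0,15,0,0,0],
    [-1,0,0,15,0,0,0],
    [-1,0,0,15,0,0,0],
    [-1,0,0,15,0,0,0],
    [-1,0,0,13,0,0,0],
    [-1,0,0,9,0,0,0],
    [-1,0,0,0,0,0,0],
  ],
)

```text
time_s: 24.5
eef_pos: [0.3894, 0.2958, 0.0158]
tcp_rot: [[0.999, -0.04, -0.001], [-0.04, -0.999, -0.001], [-0.001, 0.001, -1.0]]
force: [-1.1, -1.0, -0.1]
width: 0.0869
```

Request:
drive_tool(
  rows=[
    [1,0,0,0,0,0,0],
    [1,0,0,0,0,0,0],
    [1,0,0,0,0,0,0],
    [1,0,0,0,0,0,0],
    [1,0,0,0,0,0,0],
    [1,0,0,0,0,0,0],
    [1,0,0,0,0,0,0],
    [1,0,0,0,0,0,0],
  ],
)

```text
time_s: 25.17
eef_pos: [0.3897, 0.2962, 0.0167]
tcp_rot: [[0.999, -0.04, 0.0], [-0.04, -0.999, 0.0], [0.0, -0.0, -1.0]]
force: [-0.7, 1.5, 0.7]
width: 0.0416
```

Request:
drive_tool(
  rows=[
    [1,0,0,0,0,0,0],
    [1,0,0,-10,0,0,0],
    [1,0,0,-25,0,0,0],
    [1,0,0,-35,0,0,0],
    [1,0,0,-35,0,0,0],
    [1,0,0,-35,0,0,0],
    [1,0,0,-35,0,0,0],
    [1,0,0,-20,0,0,0],
  ],
)

```text
time_s: 25.83
eef_pos: [0.39, 0.2972, 0.216]
tcp_rot: [[0.999, -0.039, 0.004], [-0.039, -0.999, 0.002], [0.004, -0.002, -1.0]]
force: [0.9, 0.6, -1.7]
width: 0.0394
```

```bash
python3 -c "
from h import *
im=camera('side');cv2.imwrite('pics/s14.png',cv2.resize(im[60:210,190:390,::-1],(800,600),interpolation=cv2.INTER_CUBIC))
delta(S2W([0,.085,.212])[0])
"
```

```text
t 25.88 p [0.3911 0.2981 0.2186] sh [-0.1434  0.332   0.2186] yaw -2.26 z [ 0.007  0.003 -1.   ] F [1.6 2.4 2.2] w 0.0396
d mm [142.9 247.3   6.6] -> [0.5242 0.0454 0.212 ]
```

View pics/s14.png

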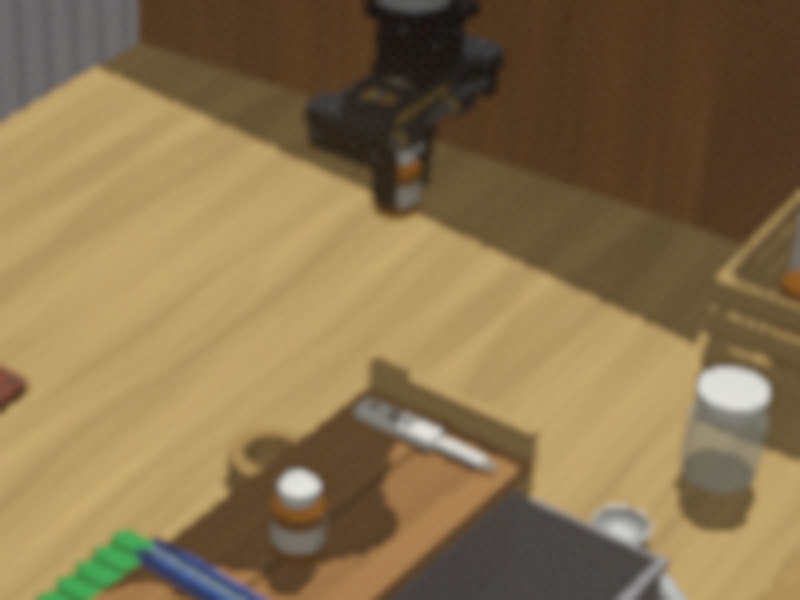

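Request:
drive_tool(
  rows=[
    [1,18,30.8,0,0,0,0],
    [1,18,30.8,0,0,0,0],
    [1,18,30.8,0,0,0,0],
    [1,18,30.8,0,0,0,0],
    [1,18,30.8,0,0,0,0],
    [1,18,30.8,0,0,0,0],
    [1,18,30.8,0,0,0,0],
    [1,18,30.8,0,0,0,0],
  ],
)

```text
time_s: 26.55
eef_pos: [0.5238, 0.0426, 0.2119]
tcp_rot: [[0.999, -0.04, 0.0], [-0.04, -0.999, 0.0], [0.0, -0.0, -1.0]]
force: [1.2, 1.8, -0.3]
width: 0.0395
```

Request:
drive_tool(
  rows=[
    [1,0,0,0,0,0,0],
    [1,0,0,0,0,0,0],
    [1,0,0,15,0,0,0],
    [1,0,0,15,0,0,0],
    [1,0,0,15,0,0,0],
    [1,0,0,12,0,0,0],
    [1,0,0,0,0,0,0],
    [1,0,0,0,0,0,0],
  ],
)

```text
time_s: 27.22
eef_pos: [0.523, 0.045, 0.1545]
tcp_rot: [[0.999, -0.039, -0.001], [-0.039, -0.999, 0.0], [-0.001, -0.0, -1.0]]
force: [0.8, -1.1, -0.8]
width: 0.0392
```

```bash
python3 -c "
from h import *
delta(S2W([0,.085,.1367])[0])
pair(15)
"
```

```text
t 27.22 p [0.523  0.045  0.1545] sh [-0.0012  0.0846  0.1545] yaw -2.23 z [-0.001  0.    -1.   ] F [ 0.8 -1.1 -0.8] w 0.0392
d mm [ 1.2 -0.4 17.8] -> [0.5242 0.0454 0.1367]
```

View pics/s15.png

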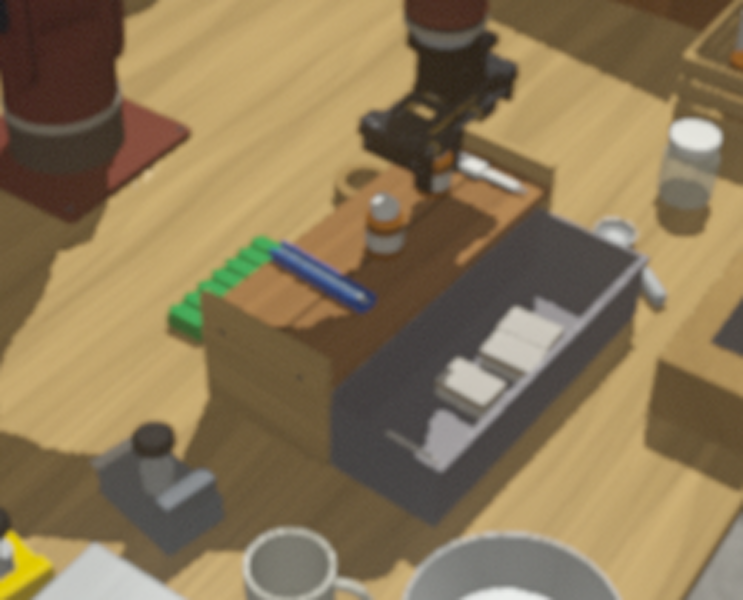

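One carton in the box has shifted a little, from about (540,315) to (530,325). This may be the announced knock; I'll check it later. Lowering bottle B.

Request:
drive_tool(
  rows=[
    [1,0,0,6,0,0,0],
    [1,0,0,4,0,0,0],
    [1,0,0,3,0,0,0],
    [1,0,0,2,0,0,0],
    [1,0,0,1,0,0,0],
    [1,0,0,0,0,0,0],
    [1,0,0,0,0,0,0],
    [1,0,0,0,0,0,0],
  ],
)

```text
time_s: 27.98
eef_pos: [0.5237, 0.0442, 0.1387]
tcp_rot: [[0.999, -0.04, 0.0], [-0.04, -0.999, 0.0], [0.0, -0.0, -1.0]]
force: [-0.0, 0.6, -0.6]
width: 0.0394
```

Request:
drive_tool(
  rows=[
    [1,0,0,1.5,0,0,0],
    [1,0,0,0,0,0,0],
    [1,0,0,0,0,0,0],
    [1,0,0,0,0,0,0],
    [1,0,0,0,0,0,0],
    [1,0,0,0,0,0,0],
    [1,0,0,0,0,0,0],
    [1,0,0,0,0,0,0],
  ],
)

```text
time_s: 28.65
eef_pos: [0.5236, 0.0442, 0.1371]
tcp_rot: [[0.999, -0.04, 0.0], [-0.04, -0.999, 0.0], [0.0, -0.0, -1.0]]
force: [0.5, -0.1, -1.0]
width: 0.0391
```

Request:
drive_tool(
  rows=[
    [1,0,0,0.5,0,0,0],
    [1,0,0,0,0,0,0],
    [0,0,0,0,0,0,0],
    [-0.2,0,0,0,0,0,0],
    [-0.3,0,0,0,0,0,0],
    [-0.3,0,0,0,0,0,0],
    [-0.3,0,0,0,0,0,0],
    [-0.3,0,0,0,0,0,0],
  ],
)

```text
time_s: 29.32
eef_pos: [0.5236, 0.0442, 0.1366]
tcp_rot: [[0.999, -0.04, 0.0], [-0.04, -0.999, 0.0], [0.0, -0.0, -1.0]]
force: [0.1, 0.0, 0.1]
width: 0.056
```

```bash
python3 -c "
from h import *
delta()
pair(16)
"
```

```text
t 29.32 p [0.5236 0.0442 0.1366] sh [-0.0005  0.0838  0.1366] yaw -2.3 z [ 0.  0. -1.] F [0.1 0.  0.1] w 0.056
```

View pics/s16.png

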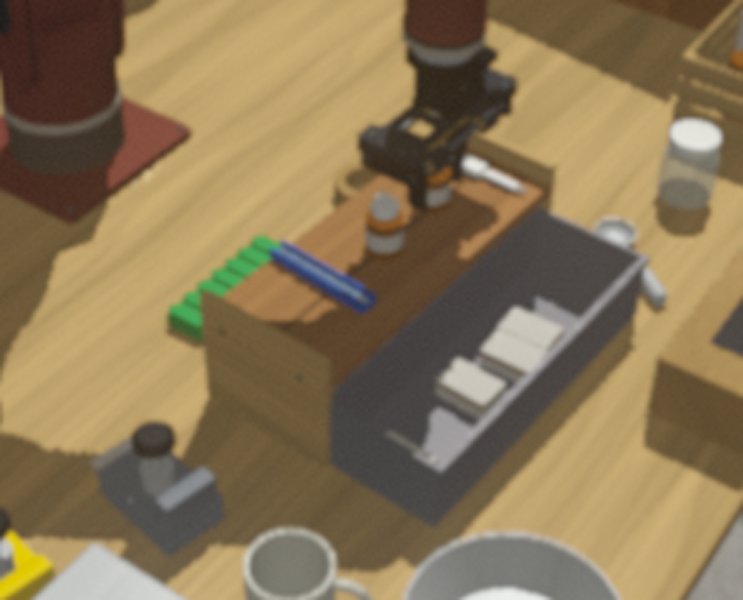

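View pics/t16.png

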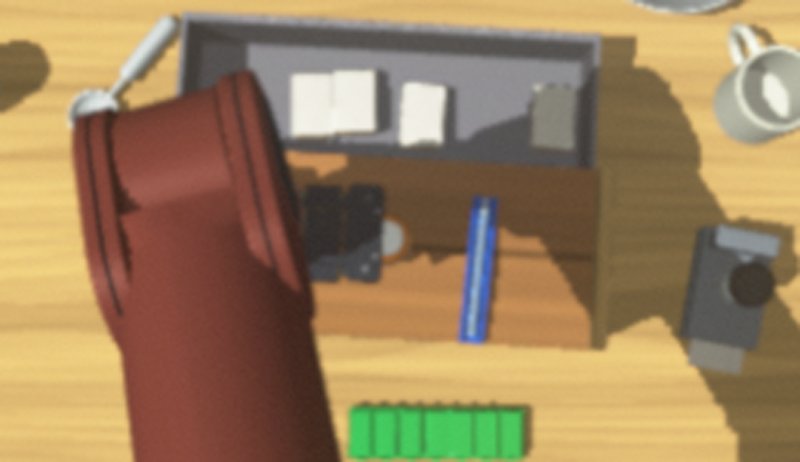

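Request:
drive_tool(
  rows=[
    [-0.3,0,0,-8,0,0,0],
    [-0.3,0,0,-15,0,0,0],
    [-0.3,0,0,-20,0,0,0],
    [-0.3,0,0,-20,0,0,0],
    [-0.3,0,0,-20,0,0,0],
    [-0.3,0,0,-20,0,0,0],
    [1,0,0,-20,0,0,0],
    [1,0,0,0,0,0,0],
  ],
)

```text
time_s: 30.08
eef_pos: [0.5253, 0.0446, 0.2643]
tcp_rot: [[0.999, -0.04, 0.006], [-0.04, -0.999, 0.0], [0.006, -0.0, -1.0]]
force: [1.1, -0.3, 0.4]
width: 0.0496
```

```bash
python3 -c "
from h import *
delta([.487,-.375,.26])
"
```

```text
t 30.08 p [0.5253 0.0446 0.2643] sh [0.0011 0.0843 0.2643] yaw -2.3 z [ 0.006  0.    -1.   ] F [ 1.1 -0.3  0.4] w 0.0496
d mm [-21.5 420.8   4. ] -> [ 0.487 -0.375  0.26 ]
```

Request:
drive_tool(
  rows=[
    [1,-1.9,38.2,0,0,0,0],
    [1,-1.9,38.2,0,0,0,0],
    [1,-1.9,38.2,0,0,0,0],
    [1,-1.9,38.2,0,0,0,0],
    [1,-1.9,38.2,0,0,0,0],
    [1,-1.9,38.2,0,0,0,0],
    [1,-1.9,38.2,0,0,0,0],
    [1,0,0,0,0,0,0],
  ],
)

```text
time_s: 30.75
eef_pos: [0.497, -0.2314, 0.2591]
tcp_rot: [[0.999, -0.051, -0.001], [-0.051, -0.999, -0.003], [-0.001, 0.003, -1.0]]
force: [-1.1, -1.6, -0.8]
width: 0.0024
```

```bash
python3 -c "
from h import *
pair(17)
im=camera('side');cv2.imwrite('pics/s17b.png',cv2.resize(im[230:350,90:250,::-1],(800,600),interpolation=cv2.INTER_CUBIC))
im=camera('top');cv2.imwrite('pics/t17b.png',cv2.resize(im[160:250,330:450,::-1],(800,600),interpolation=cv2.INTER_CUBIC))
delta([.487,-.375,.26])
"
```

```text
t 30.95 p [ 0.4998 -0.2214  0.2596] sh [-0.0134 -0.1826  0.2596] yaw -2.24 z [ 0.     0.001 -1.   ] F [0.8 0.1 0. ] w 0.0005
d mm [ -6.8 154.   -0.5] -> [ 0.487 -0.375  0.26 ]
```

View pics/t17.png

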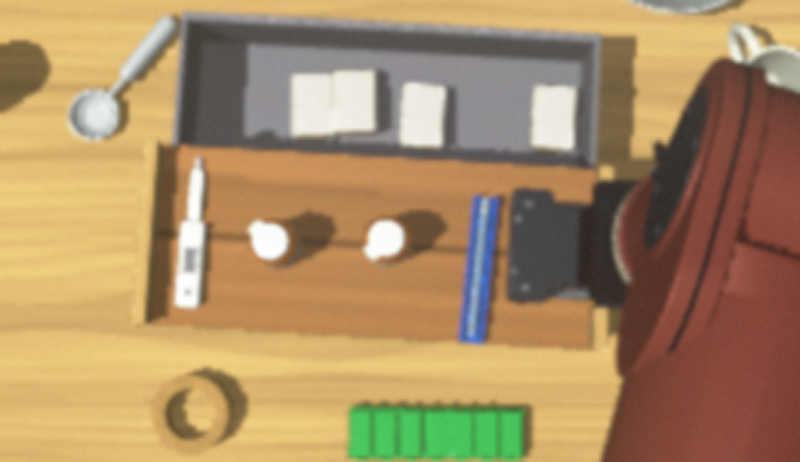

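View pics/t17b.png

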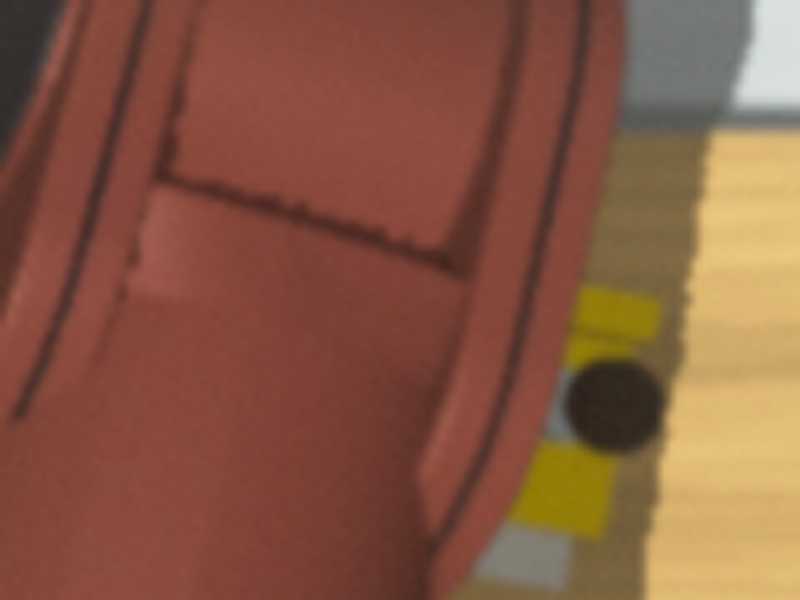

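View pics/s17b.png

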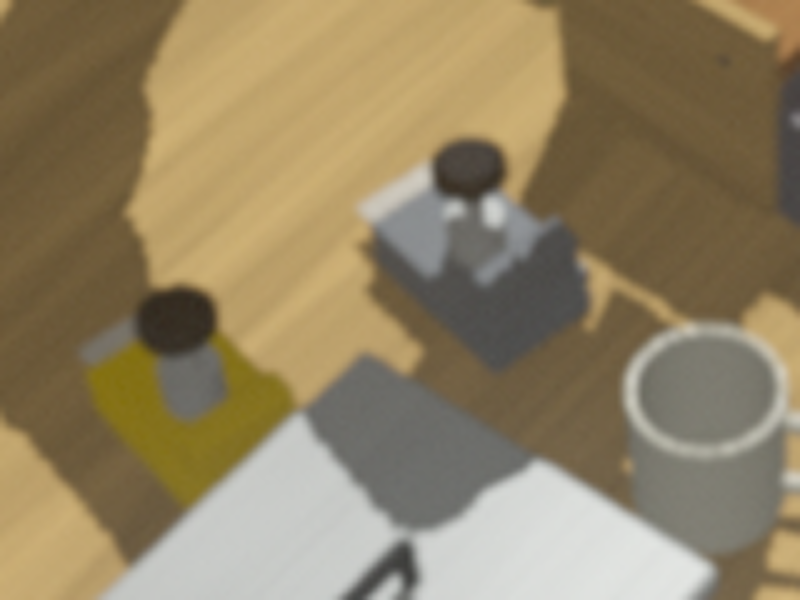

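View pics/s17.png

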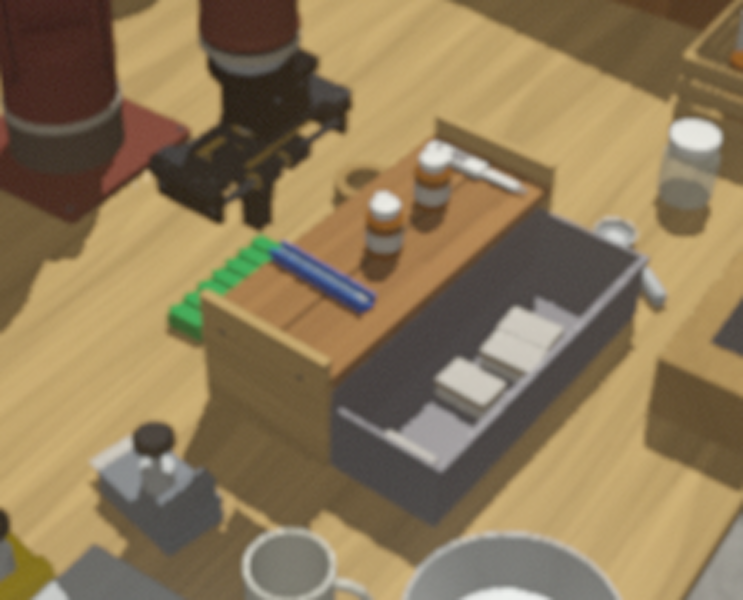

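Both bottles are upright, four cartons are in the box, and the thermometers haven't moved. There are two knob candidates in the side crop: the one at (469,162) on the grey punch right of the shelf, and the one at (177,318) on the yellow punch. The task means the grey one; yellow is excluded.

```bash
python3 -c "
from h import *
print(onz('side',[(183.5,261.8)],.105), onz('top',[(362.9,201.7),(363.5,202)],.105), tri((363,201.8),(183.5,261.8)))
P=[.487,-.2214,.2596]
"
```

```text
[[ 0.49132882 -0.38226092  0.105     ]] [[ 0.4867955  -0.37374939  0.105     ]
 [ 0.48596655 -0.37540491  0.105     ]] [ 0.48643872 -0.37683897  0.09696254]
```

Request:
drive_tool(
  rows=[
    [1,-1.5,30,0,0,0,0],
    [1,-1.5,30,0,0,0,0],
    [1,-1.5,30,0,0,0,0],
    [1,-1.5,30,0,0,0,0],
    [1,-1,30,0,0,0,0],
    [1,0,4,20,0,0,0],
    [1,0,0,20,0,0,0],
    [1,0,0,20,0,0,0],
  ],
)

```text
time_s: 31.62
eef_pos: [0.4873, -0.3751, 0.199]
tcp_rot: [[0.999, -0.039, 0.001], [-0.039, -0.999, 0.0], [0.001, -0.0, -1.0]]
force: [0.5, 0.7, 0.6]
width: 0.0005
```

Request:
drive_tool(
  rows=[
    [1,0,0,20,0,0,0],
    [1,0,0,20,0,0,0],
    [1,0,0,20,0,0,0],
    [1,0,0,15,0,0,0],
    [1,0,0,0,0,0,0],
    [1,0,0,0,0,0,0],
    [1,0,0,0,0,0,0],
    [1,0,0,0,0,0,0],
  ],
)

```text
time_s: 32.28
eef_pos: [0.4874, -0.376, 0.1262]
tcp_rot: [[0.999, -0.039, 0.002], [-0.039, -0.999, -0.001], [0.002, 0.001, -1.0]]
force: [-0.2, -0.9, 0.1]
width: 0.0006
```

```bash
python3 -c "
from h import *
im=camera('side');cv2.imwrite('pics/s18b.png',cv2.resize(im[210:330,110:270,::-1],(800,600),interpolation=cv2.INTER_CUBIC))
delta([.487,-.375,.105])
p=sense()['eef_pos'];print((proj('side',[p,[.487,-.375,.105]])-[110,210])*5)
"
```

```text
t 32.33 p [ 0.4873 -0.3762  0.1261] sh [-0.0195 -0.3378  0.1261] yaw -2.28 z [ 0.002 -0.001 -1.   ] F [-0.   0.7 -1.2] w 0.0005
d mm [-0.3 -1.2 21.1] -> [ 0.487 -0.375  0.105]
[[365.80529446 221.40568629]
 [370.33867621 247.18091571]]
```

View pics/s18b.png

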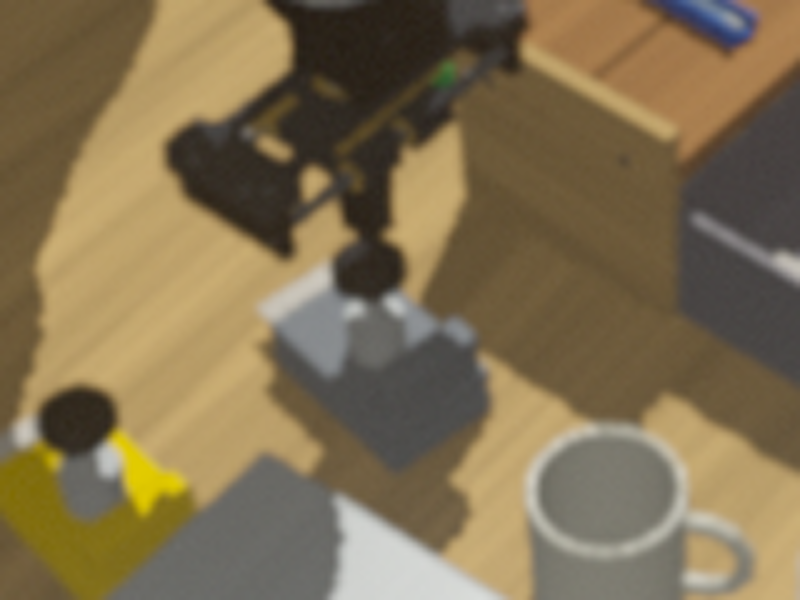

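Request:
drive_tool(
  rows=[
    [1,0,0,8,0,0,0],
    [1,0,0,6,0,0,0],
    [1,0,0,6,0,0,0],
    [1,0,0,6,0,0,0],
    [1,0,0,6,0,0,0],
    [1,0,0,3,0,0,0],
    [1,0,0,0,0,0,0],
    [1,0,0,0,0,0,0],
  ],
)

```text
time_s: 33.0
eef_pos: [0.4863, -0.3761, 0.0895]
tcp_rot: [[0.999, -0.04, -0.0], [-0.04, -0.999, 0.0], [-0.0, -0.0, -1.0]]
force: [-2.1, 1.6, 6.4]
width: 0.0002
```

Request:
drive_tool(
  rows=[
    [1,0,0,2,0,0,0],
    [1,0,0,0,0,0,0],
    [1,0,0,0,0,0,0],
    [1,0,0,0,0,0,0],
    [1,0,0,0,0,0,0],
    [1,0,0,0,0,0,0],
    [1,0,0,0,0,0,0],
    [1,0,0,0,0,0,0],
  ],
)

```text
time_s: 33.67
eef_pos: [0.4864, -0.3761, 0.0878]
tcp_rot: [[0.999, -0.04, -0.0], [-0.04, -0.999, -0.0], [0.0, 0.0, -1.0]]
force: [-1.9, 1.8, 7.9]
width: 0.0004
```

Request:
drive_tool(
  rows=[
    [1,0,0,1,0,0,0],
    [1,0,0,1,0,0,0],
    [1,0,0,0,0,0,0],
    [1,0,0,0,0,0,0],
    [1,0,0,0,0,0,0],
    [1,0,0,0,0,0,0],
    [1,0,0,0,0,0,0],
    [1,0,0,0,0,0,0],
  ],
)

```text
time_s: 34.33
eef_pos: [0.4864, -0.3761, 0.0873]
tcp_rot: [[0.999, -0.04, 0.0], [-0.04, -0.999, -0.001], [0.0, 0.001, -1.0]]
force: [-6.8, 5.0, 20.8]
width: 0.0005
```

The force jumped from 7.9 N to 20.8 N with no further travel (0.0873 m), so the knob is at its stop. Release it and rise.

Request:
drive_tool(
  rows=[
    [1,0,0,-6,0,0,0],
    [1,0,0,-8,0,0,0],
    [1,0,0,-10,0,0,0],
    [1,0,0,-20,0,0,0],
    [1,0,0,-30,0,0,0],
    [1,0,0,-30,0,0,0],
    [1,0,0,-30,0,0,0],
    [1,0,0,-30,0,0,0],
  ],
)

```text
time_s: 35.0
eef_pos: [0.486, -0.3758, 0.2508]
tcp_rot: [[0.999, -0.04, -0.001], [-0.04, -0.999, 0.0], [-0.001, -0.0, -1.0]]
force: [0.5, 0.3, -0.4]
width: 0.0005
```

Request:
drive_tool(
  rows=[
    [1,-30,20,0,0,0,0],
    [1,-30,20,0,0,0,0],
    [1,-30,20,0,0,0,0],
    [1,-30,20,0,0,0,0],
    [1,-30,20,0,0,0,0],
    [1,0,0,0,0,0,0],
    [1,0,0,0,0,0,0],
    [1,0,0,0,0,0,0],
  ],
)

```text
time_s: 35.67
eef_pos: [0.3329, -0.4695, 0.2494]
tcp_rot: [[0.999, -0.04, 0.0], [-0.04, -0.999, 0.001], [0.0, -0.001, -1.0]]
force: [0.8, -0.2, 0.0]
width: 0.0
```

```bash
python3 -c "
from h import *
delta()
show('top','t19.png',crop=(100,90,460,270)); pair(19)
im=camera('side');cv2.imwrite('pics/s19.png',cv2.resize(im[120:330,90:370,::-1],(800,600),interpolation=cv2.INTER_CUBIC))
"
```

```text
t 35.67 p [ 0.3329 -0.4695  0.2494] sh [-0.1699 -0.4374  0.2494] yaw -2.3 z [ 0.     0.001 -1.   ] F [ 0.8 -0.2  0. ] w 0.0
```

View pics/t19.png

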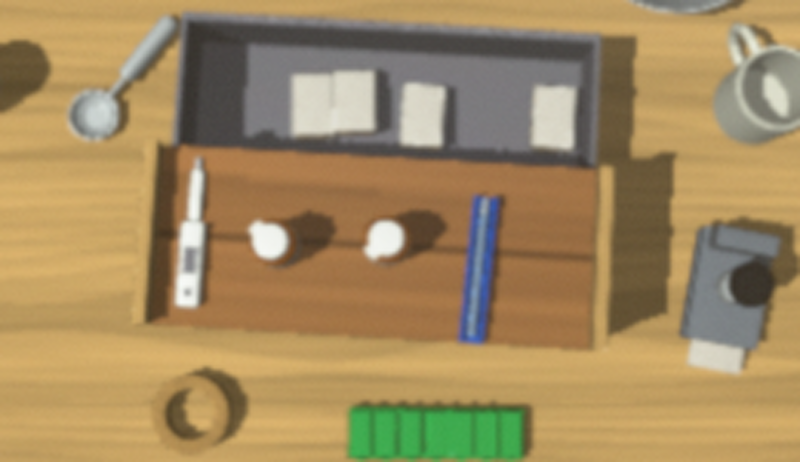

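View pics/s19.png

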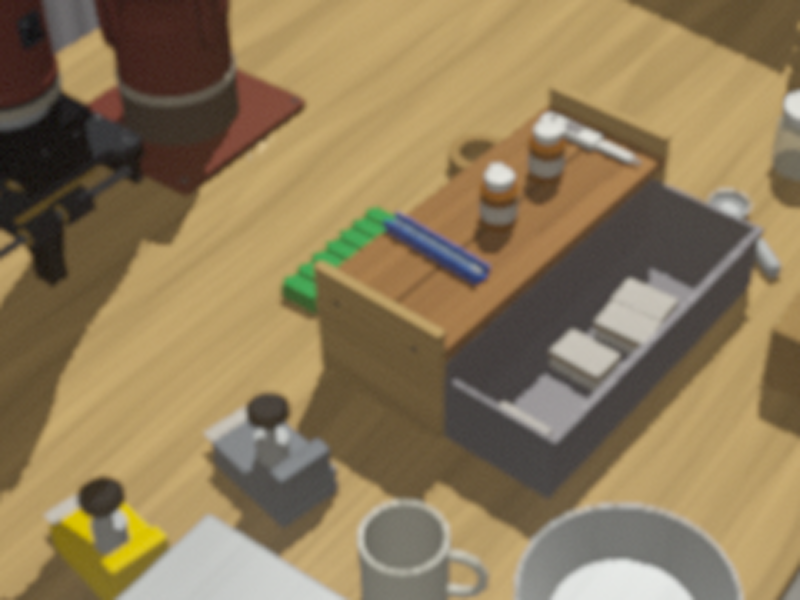

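The final pictures show four cartons in the box, two upright bottles, both thermometers in place and the knob back up. Handing in.

```bash
python3 -c "
from bench import *
print(hand_in())"
```

```text
the job is handed in; nothing more can be done
None
```

The job is done and handed in at about 36 s, well under the 210 s limit.

- **Cartons:** I slid all four off the far edge with the closed fingers, without lifting any, and they dropped into the grey box.
- **Bottles:** only two were there at the start. Both now stand upright in the middle of the shelf.
- **Punch:** I then pressed the grey punch's knob. At its stop the force rose from 8 N to 21 N with no further travel. I let it spring back up and moved the arm clear.

The last pictures showed the cartons in the box, both bottles upright and the knob back up. Both thermometers, the spoon, mug and tape had not moved. The jar, behind the arm in most views, was last seen clearly where it started.

Two checks were not clean:
- One carton in the box shifted a few centimetres on its own between two looks, probably the announced knock. It stayed in the box.
- Heights worked out from both cameras came out about 6–10 mm low, so I used the known heights instead. Positions from the two cameras also differed by several millimetres. The grasps, placings and press all landed correctly.

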